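Burnish a batch of ferrule blanks in the bead bowl

ROBOT

A 6-joint arm with a two-finger parallel gripper is mounted at the origin on the work surface. World frame = base frame: x ahead of the robot, y to its left, z up, the work surface at z = 0. Lengths are in m, angles in degrees, forces in N, time in s.
With the tool pointing down it reaches from about 0.425 to 1.125 m from the base axis. Payload 14.9 kg.
Tool frame: the origin (TCP) lies midway between the tips of the shut fingers; the grasp point (between the pads) lies 19 mm behind it; z points along the fingers, y is the direction in which the jaws open and shut (so a half turn about z gives the same grasp; the last joint's range is limited). The gripper opens to 91 mm and grips with 3 to 60 N. Pads are 32 mm wide; open, the fingers measure 118 mm over their backs; the gripper's body (76 mm by 178 mm) begins 60 mm behind the grasp point.
Start: joints at [64.842, 21.709, 99.362, -0, 58.929, -1.908], TCP at [0.276, 0.643, 0.214] pointing down, gripper open.
Joint ranges: [-158.91, 158.91], [-42.39, 125.64], [0.06, 152.35], [-60.88, 240.88], [17.5, 164.5], [-176.32, 176.32]. Speed limits (degrees/s): [108.29, 108.29, 136.94, 180, 180, 180].

INTERFACE

Orientations are given as [roll, pitch, yaw] about the fixed x, y, z axes, in that order (R = Rz(yaw) Ry(pitch) Rx(roll)).
In Python, from rig import r gives the robot as it stands.
- The arm moves only by the shell command python3 -m crank 'ROWS' [OPENING] [FORCE]. ROWS is text: rows parted by semicolons, each of 6 numbers parted by spaces: the shift along the world's x, y, z in cm, then the turn, a rotation vector about the world's x, y, z in rad. A call has 1 to 12 rows; each row is the pose to reach, as a shift and turn from the pose commanded when the call began; what a row does not reach only later rows make up. A row lasts 1/8 s, in which the tool goes at most 62.5 mm and 10.7 degrees, less where a joint would pass 70% of its speed; a pose out of reach is approached as far as the arm can. A call with a gripper value outside its range is refused whole. OPENING is the opening, from 0 (shut) to 1 (fully open), set as the call begins (- or left out, the last holds). The fingers move at their own pace and stop on an object; FORCE is the grip in N (left out, the last holds). Time passes only in rows, so rows that repeat a pose let the fingers close. It gives the time, the measured TCP pose, the force and the opening at its end, in the units of the state.
- r.sense(): the state, without advancing time (a new reading comes with each control period).
- r.read_camera(name): name is "side" or "top" or "wrist"; returns a dict with "frame" (480x640x3 uint8, red, green, blue), "fovy" (degrees; the focal length in pixels is half the picture's height over the tangent of half this angle, whatever the lens; pixels are square), "cx", "cy" (the principal point, pixels), "T" (4x4, takes a point from camera to world coordinates); the wrist camera has in their place "tool_from_camera" (4x4, takes a point from camera to tool coordinates, whose origin is the TCP and whose axes are the flange's). Camera axes: x right, y up, looking along -z (the intrinsics and any distortion apply to the point x, -y, -z); pixel columns grow to the right and rows downward; lengths in m; the calibration is good to about 2 mm. The wrist camera is an equidistant fisheye: a pixel r from the principal point sees the ray r / f radians off the axis. A picture is of the moment at which its call begins: read the wrist's pose just before it. There is no depth.
- r.hand_in(): hands the job in, once; it reports no verdict.
The state is a dict: "t": time; "joint_pos": joint angles; "qvel": joint speeds; "effort": joint torques, N m; "position": TCP position; "ee_rot": TCP orientation; "wrist_force": force on the tool from outside, world axes, zero at the start; "torque": the same for the moment, N m; "width": opening from 0.0 (shut) to 1.0 (fully open).
Only numpy, scipy, OpenCV 4.12 (cv2) and the standard library are available. Lean on these libraries where they do the work, as an engineer would, in place of code of your own. Each camera call takes 0.05 s, during which the arm holds its last target.

TASK

Polish the batch of ivory-coloured ferrule blanks: pull the stiff drawer of the pine cabinet out until the brass strip across it has just come clear of the cabinet's front edge, then move every ferrule blank from the drawer into the bowl of wooden beads, leaving the brass trimmer in the drawer. Then stir beads and blanks with the red hardwood burnisher, its foot down among the beads, about three full turns round the bowl without spilling any. Finally stand the burnisher upright on its cork mat again, push the drawer fully home, and leave the glue bottle, the steel scuffer pad and the tip jar where they are.

Things in the scene. Friction and masses are not known exactly. Their poses are not given: they have to be found in the camera images.
- drawer (a joint): How far the drawer is pulled out of the cabinet, m: 0 fully home, 0.118 when the rear edge of the brass strip is level with the cabinet's front edge (just wholly in view; 0.108 to 0.128 counts), 0.170 at its stop. Slides stiffly on wooden runners (about 9 N of friction plus 15 N per m/s) and stays where it is left.
- drawer_handle (a point): Middle of the drawer's steel bar handle: a level bar 12 mm thick and 100 mm long, 35 mm out from the drawer's front face, 45 mm above the bench (the cabinet is 80 mm high). The point moves with the drawer. Its axes: x into the cabinet (the drawer opens along -x), y along the bar, z up. Between bar and drawer front is a clear gap of 29 mm; two 8 mm posts carry the bar, 47 mm either side of the middle.
- drawer_floor (a point): Middle of the floor of the drawer's front compartment, 18 mm above the bench; moves with the drawer, axes like the handle's. The compartment is 105 mm long in x and 270 mm wide in y, inside; it is bounded by the drawer front (its top 48 mm above this floor), side walls (30 mm above it) and a cross bar (27 mm above it) topped by the brass strip. With the strip just in view the whole compartment lies in front of the cabinet, open above.
- ferrule0_center (a point): Centre of an ivory-coloured plastic ferrule blank, a short rod 18 mm in diameter and 30 mm long with a small dark bore, standing on end in the drawer's front compartment (it may be knocked over). z along its axis. Two to four of these blanks are present.
- ferrule1_center (a point): Centre of an ivory-coloured plastic ferrule blank, a short rod 18 mm in diameter and 30 mm long with a small dark bore, standing on end in the drawer's front compartment (it may be knocked over). z along its axis. Two to four of these blanks are present.
- ferrule2_center (a point): Centre of an ivory-coloured plastic ferrule blank, a short rod 18 mm in diameter and 30 mm long with a small dark bore, standing on end in the drawer's front compartment (it may be knocked over). z along its axis. Two to four of these blanks are present.
- ferrule3_center (a point): Centre of an ivory-coloured plastic ferrule blank, a short rod 18 mm in diameter and 30 mm long with a small dark bore, standing on end in the drawer's front compartment (it may be knocked over). z along its axis. Two to four of these blanks are present.
- trimmer_center (a point): Centre of the brass tip trimmer, a stepped round piece 24 mm in diameter and 36 mm tall, standing in the drawer among the ferrule blanks. It stays in the drawer.
- bowl_floor (a point): Middle of the inner floor of the round aluminium bowl, 6 mm above the bench; z up. The floor is level to 17 mm from the middle, then dished, rising 0.18 mm per mm outwards (11 mm at the wall), so that beads roll back to the middle; straight wall, inner radius 76 mm, outer radius 80 mm, rim 49 mm above this floor. The bowl is screwed to the bench.
- bead0: A wooden polishing bead, a ball 20 mm in diameter lying loose in the bowl; origin at its centre; it rolls easily.
- bead1: A wooden polishing bead, a ball 20 mm in diameter lying loose in the bowl; origin at its centre; it rolls easily.
- bead2: A wooden polishing bead, a ball 20 mm in diameter lying loose in the bowl; origin at its centre; it rolls easily.
- bead3: A wooden polishing bead, a ball 20 mm in diameter lying loose in the bowl; origin at its centre; it rolls easily.
- bead4: A wooden polishing bead, a ball 20 mm in diameter lying loose in the bowl; origin at its centre; it rolls easily.
- bead5: A wooden polishing bead, a ball 20 mm in diameter lying loose in the bowl; origin at its centre; it rolls easily.
- burnisher_center (a point): Centre (half-way up) of the red hardwood burnisher, 130 mm tall, standing upright on its foot on the cork mat. Foot: 28 mm in diameter, lowest 35 mm; above it a straight shaft 22 mm in diameter to the top. z up along the shaft. Weighs 80 to 170 g; hold the shaft firmly, about 95 mm above the foot, as jammed beads can twist it.
- burnisher_foot (a point): Middle of the underside of the burnisher's foot, 65 mm below its centre.
- mat_top (a point): Middle of the top of the round cork mat, 84 mm in diameter, 4 mm thick, fixed to the bench. The burnisher stands here at the start; at the end its foot stands within 28 mm of this point.
- glue: White glue bottle, 40 mm in diameter, 100 mm tall, origin at the middle of its underside. Bystander.
- scuffer: Round steel scuffer pad, 48 mm in diameter, 9 mm thick, lying flat; origin at the middle of its underside. Bystander.
- tipjar: Glass jar of tips, 60 mm in diameter, 65 mm tall, origin at the middle of its underside. Bystander.
Not all that is in view belongs to the job. Of the things that look like the part that bears mat_top, the middle-sized one is meant.

How it is judged:
By the outcome, as a careful person would: the job done as asked, in the order asked, and still so for the second after the job is handed in, with the robot touching nothing.
Of ferrule0, ferrule1, ferrule2, ferrule3 only 2 to 4 are there at a start; the rules pass over those that are not, and their reading is None.
At some moment in a run one of ferrule0, ferrule1, ferrule2, ferrule3 may be knocked a few centimetres aside while the robot is not near it.
It also fails if it takes over 210 s, if anything falls off the work surface, if the arm or the gripper's body presses on something with over 40 N, if the wrist force passes 120 N, or if a joint passes its speed limit or range.

## Working session

There is one attempt and no reset: what is moved stays moved. The work goes in short steps, Python scripts to look and compute and a shell command to move; the robot and the scene stay as the last step left them, time stands still between calls to the robot, and variables do not carry over. Pictures are saved under pics/ and viewed, and the job is handed in when it is done.

```bash
ls -la; mkdir -p pics; cat > h.py <<'E'
import numpy as np, cv2
from rig import r
def snap(name, fn):
    c=r.read_camera(name); cv2.imwrite('pics/'+fn+'.png', c['frame'][:,:,::-1]); return c
E
python3 - <<'E'
from h import *
print(r.sense())
for n in ['side','top','wrist']:
    c=snap(n,n+'0'); print({k:v for k,v in c.items() if k!='frame'})
E
```

```text
total 12
drwxr-xr-x  3 agent agent 4096 Dec  7 05:25 .
drwxr-xr-x 23 root  root  4096 Dec  7 05:25 ..
drwxr-xr-x  2 agent agent 4096 Dec  7 05:25 pics
{'t': 0.0, 'joint_pos': array([ 6.48400744e+01,  2.17389606e+01,  9.93951372e+01,  5.55182943e-05,
        5.89298975e+01, -1.90751511e+00]), 'qvel': array([-0.00872013,  0.11811466, -0.04908446,  0.05373269, -0.02425222,
       -0.02528518]), 'effort': array([ 1.68376620e-03, -7.63697577e+01, -4.34385681e+01,  6.51166798e-02,
        4.23123222e-02, -1.42575586e-04]), 'position': array([0.27617809, 0.64278061, 0.2132869 ]), 'ee_rot': array([-1.79936042e+02, -2.17765932e-03,  1.56747560e+02]), 'wrist_force': array([0.22669494, 0.81911397, 0.17464797]), 'torque': array([-0.02433671, -0.01819321, -0.02170136]), 'width': 1.000020149645756}
{'fovy': 49.591957423166875, 'cx': 328.7365713885466, 'cy': 241.70258470200702, 'T': array([[ 0.83198061,  0.27718415, -0.48060088,  0.08785673],
       [-0.55442394,  0.38328999, -0.73871705, -0.76190147],
       [-0.02055115,  0.8810549 ,  0.47256736,  0.56103028],
       [ 0.        ,  0.        ,  0
[... 192 characters left out ...]
1],
       [-9.99978647e-01,  6.53082739e-03, -2.33105929e-04,
        -6.01377321e-02],
       [ 1.09580959e-03,  2.02738636e-01,  9.79232273e-01,
         1.29964135e+00],
       [ 0.00000000e+00,  0.00000000e+00,  0.00000000e+00,
         1.00000000e+00]])}
{'fovy': 65.70646984690485, 'cx': 318.8478314440202, 'cy': 233.9093241920943, 'tool_from_camera': array([[-5.00415200e-04,  9.62666768e-01,  2.70688833e-01,
         7.64211636e-02],
       [ 9.99999716e-01,  3.29403478e-04,  6.77195562e-04,
        -3.42582220e-04],
       [ 5.62747820e-04,  2.70689095e-01, -9.62666659e-01,
        -1.70219065e-01],
       [ 0.00000000e+00,  0.00000000e+00,  0.00000000e+00,
         1.00000000e+00]])}
```

View pics/top0.png

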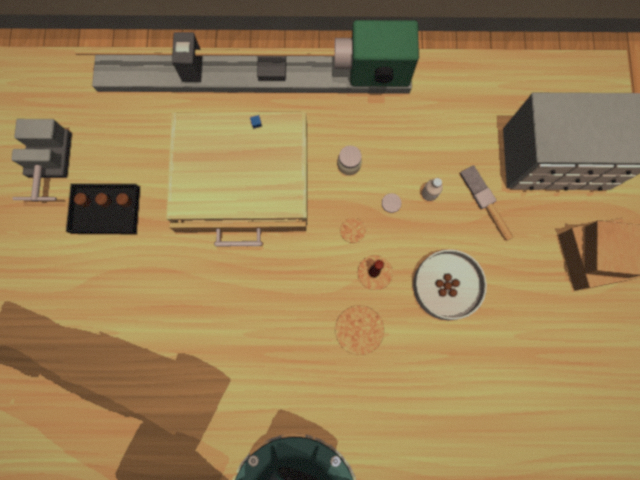

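View pics/side0.png

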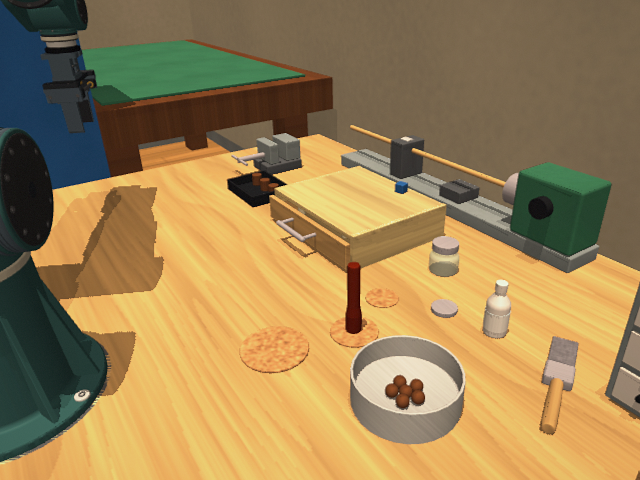

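View pics/wrist0.png

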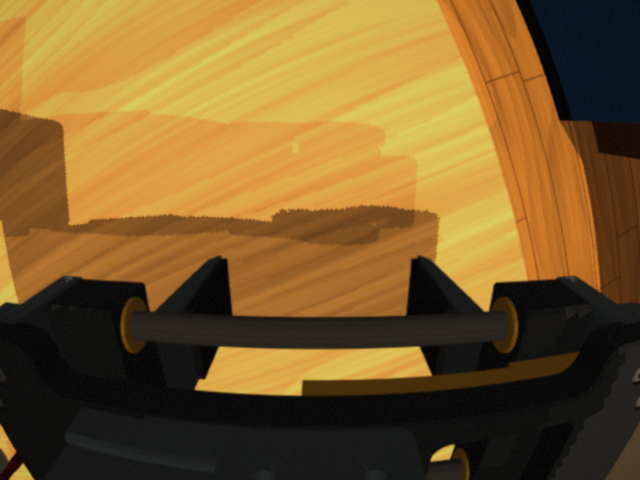

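Top view: handle bar about (217–262, 243), the cabinet above it. Bowl centre about (450,285), and the burnisher is on the middle-sized mat about (375,272). Side view agrees.

```bash
cat >> h.py <<'E'
def ray(c,u,v):
    f=240/np.tan(np.radians(c['fovy']/2)); T=c['T']
    d=np.array([(u-c['cx'])/f,-(v-c['cy'])/f,-1.]); return T[:3,3],T[:3,:3]@d
def onz(c,u,v,z):
    o,d=ray(c,u,v); return o+d*(z-o[2])/d[2]
def tri(c1,p1,c2,p2):
    o1,d1=ray(c1,*p1);o2,d2=ray(c2,*p2)
    A=np.stack([d1,-d2],1);s=np.linalg.lstsq(A,o2-o1,rcond=None)[0]
    a=o1+d1*s[0];b=o2+d2*s[1];return (a+b)/2,np.linalg.norm(a-b)
def proj(c,P):
    f=240/np.tan(np.radians(c['fovy']/2)); T=c['T']; p=T[:3,:3].T@(np.asarray(P)-T[:3,3])
    return c['cx']+f*p[0]/-p[2], c['cy']-f*p[1]/-p[2]
def zoom(c,x0,y0,x1,y1,k,fn):
    cv2.imwrite('pics/'+fn+'.png',cv2.resize(c['frame'][y0:y1,x0:x1,::-1],None,fx=k,fy=k,interpolation=cv2.INTER_CUBIC))
E
python3 - <<'E'
from h import *
t=r.read_camera('top'); s=r.read_camera('side')
zoom(t,160,100,320,250,5,'tz_cab'); zoom(t,330,190,500,330,4,'tz_bowl'); zoom(s,230,200,480,430,3,'sz')
E
```

```text
(no output)
```

View pics/tz_cab.png

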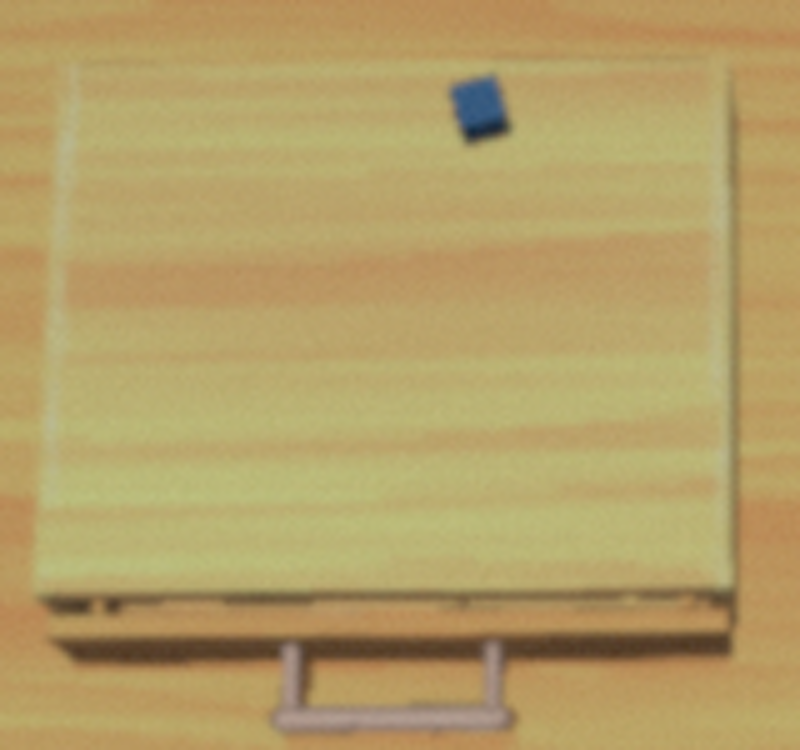

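View pics/tz_bowl.png

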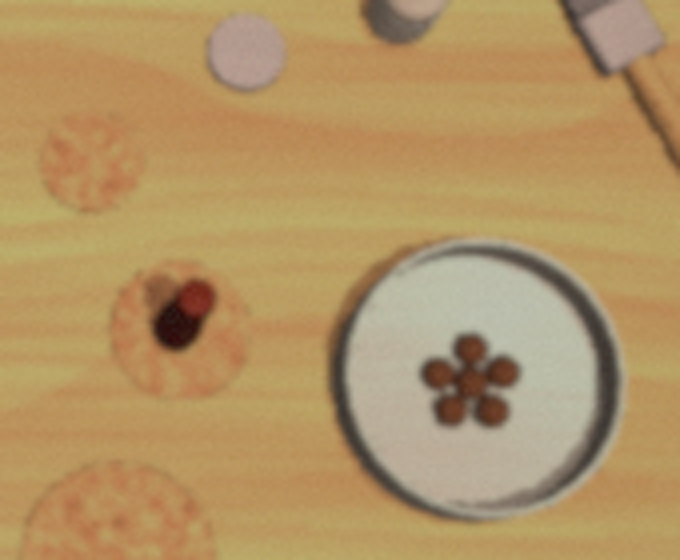

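View pics/sz.png

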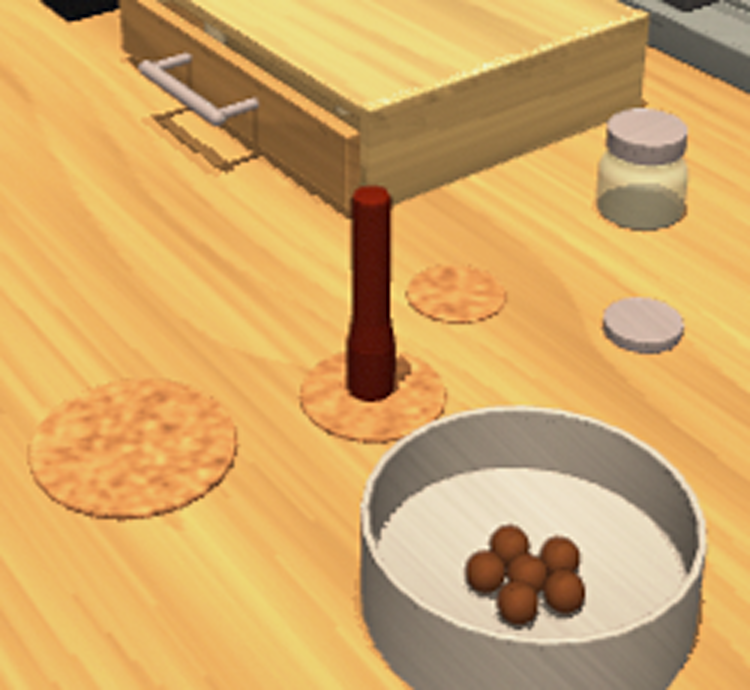

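```bash
python3 - <<'E'
from h import *
t=r.read_camera('top'); s=r.read_camera('side')
def m(x0,y0,k,u,v): return (u/k+x0-.4, v/k+y0-.4)
P=lambda u,v,z: print(np.round(onz(t,u,v,z),4))
print('handle ends');
for u in (275,511): P(*m(160,100,5,u,719),.045)
print('handle tri',tri(t,m(160,100,5,275,719),s,m(230,200,3,145,66)),tri(t,m(160,100,5,511,719),s,m(230,200,3,218,118)))
print('cab top front corners');
for p in ((37,597),(735,590)): P(*m(160,100,5,*p),.08)
print('drawer front top edge (66)');
for p in ((50,640),(730,632)): P(*m(160,100,5,*p),.066)
print('mats')
P(*m(330,190,4,180,329),.004);P(*m(330,190,4,92,162),.004);P(*m(330,190,4,119,557),.004)
print('burn top'); P(*m(330,190,4,197,297),.134); print(tri(t,m(330,190,4,197,297),s,m(230,200,3,371,194)))
print('bowl rim'); P(*m(330,190,4,482,379),.055)
print('mid bead');P(*m(330,190,4,470,383),.02)
P(*m(330,190,4,246,52),.009)
# bowl by ellipse ends
for p in ((343,379),(622,379),(482,240),(482,518)): P(*m(330,190,4,*p),.055)
# side check of bowl rim, mat
print('side mat',onz(s,*m(230,200,3,373,396),.004),'side rim', onz(s,*m(230,200,3,533,525),.055))
E
```

```text
handle ends
[0.5686 0.1925 0.045 ]
[0.5693 0.0827 0.045 ]
handle tri (array([0.56991434, 0.19159284, 0.04605679]), np.float64(0.003348333898879681)) (array([0.56933397, 0.08188605, 0.0489401 ]), np.float64(0.001689717957066335))
cab top front corners
[0.618  0.2967 0.08  ]
[ 0.6234 -0.0218  0.08  ]
drawer front top edge (66)
[0.6009 0.2935 0.066 ]
[ 0.6068 -0.0194  0.066 ]
mats
[ 0.5099 -0.1828  0.004 ]
[ 0.6111 -0.1309  0.004 ]
[ 0.3761 -0.1456  0.004 ]
burn top
[ 0.5098 -0.1798  0.134 ]
(array([ 0.51083456, -0.18042875,  0.13358293]), np.float64(0.0022606019088253684))
bowl rim
[ 0.4756 -0.3493  0.055 ]
mid bead
[ 0.4771 -0.3503  0.02  ]
[ 0.679  -0.2246  0.009 ]
[ 0.4751 -0.2702  0.055 ]
[ 0.4761 -0.4289  0.055 ]
[ 0.5558 -0.3525  0.055 ]
[ 0.3974 -0.3461  0.055 ]
side mat [ 0.50871553 -0.18754347  0.004     ] side rim [ 0.47435309 -0.35995964  0.055     ]
```

```bash
python3 -m crank '2.4 -4.2 0 0 0 -0.1;4.9 -8.4 0 0 0 -0.2;7.3 -12.6 0 0 0 -0.3;9.8 -16.8 0 0 0 -0.4;12.2 -21 0 0 0 -0.5;14.7 -25.2 -1 0 0 -0.6;17.1 -29.5 -2 0 0 -0.7;19.5 -33.7 -3 0 0 -0.8;22 -37.9 -4 0 0 -0.9;24.4 -42.1 -5 0 0 -1;26.9 -46.3 -5 0 0 -1.1;29.3 -50.5 -5 0 0 -1.153' 0.3 20; python3 - <<'E'
from h import *
c=r.read_camera('top');zoom(c,140,90,340,240,4,'t1')
E
```

```text
t: 1.85
position: [0.57, 0.1367, 0.1639]
ee_rot: [180.0, -0.0, 90.5]
wrist_force: [0.8, 1.2, 0.2]
width: 0.302
```

View pics/t1.png

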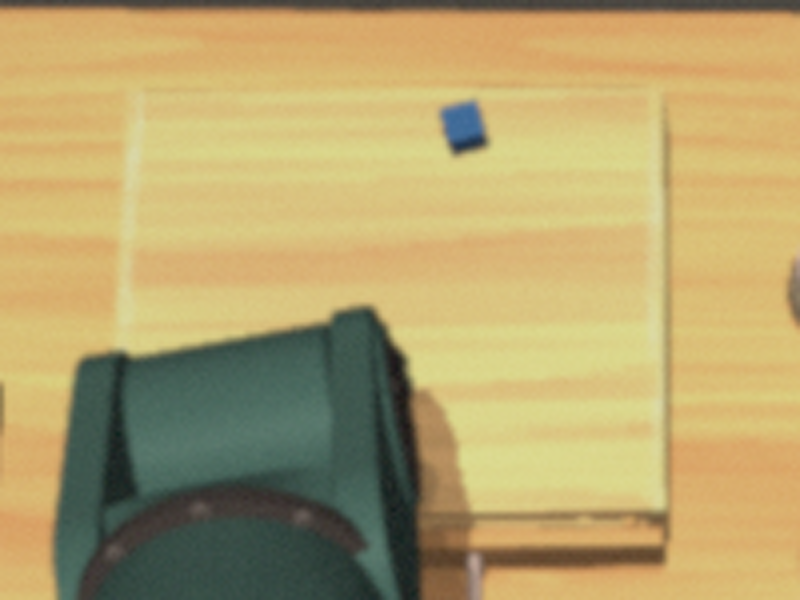

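The arm hides the handle from the top camera. I'll check the alignment with the wrist and side cameras.

```bash
cat >> h.py <<'E'
from scipy.spatial.transform import Rotation as Ro
def wr():
    s=r.sense(); c=r.read_camera('wrist')
    T=np.eye(4);T[:3,:3]=Ro.from_euler('xyz',s['ee_rot'],degrees=True).as_matrix();T[:3,3]=s['position']
    c['T']=T@c['tool_from_camera'];return c
def wonz(c,u,v,z):
    f=240/np.tan(np.radians(c['fovy']/2));dx,dy=u-c['cx'],v-c['cy'];q=np.hypot(dx,dy);th=q/f
    d=np.array([dx/q*np.sin(th),-dy/q*np.sin(th),-np.cos(th)]) if q>0 else np.array([0,0,-1.])
    d=c['T'][:3,:3]@d;o=c['T'][:3,3];return o+d*(z-o[2])/d[2]
E
python3 - <<'E'
from h import *
c=wr();cv2.imwrite('pics/w1.png',c['frame'][:,:,::-1]);s=r.read_camera('side');zoom(s,180,100,400,280,3.5,'s1')
E
```

```text
(no output)
```

View pics/w1.png

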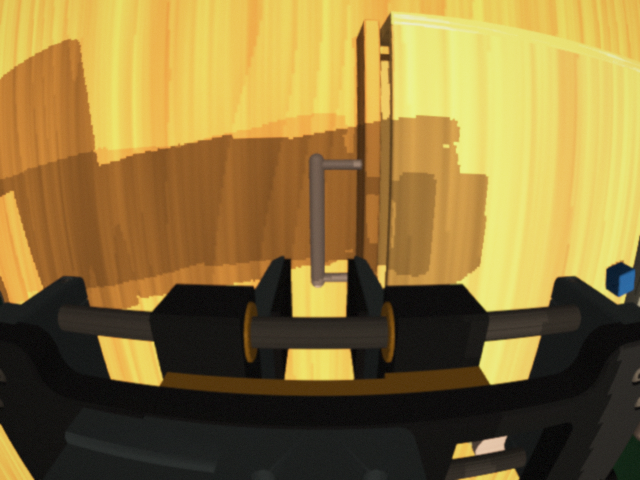

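View pics/s1.png

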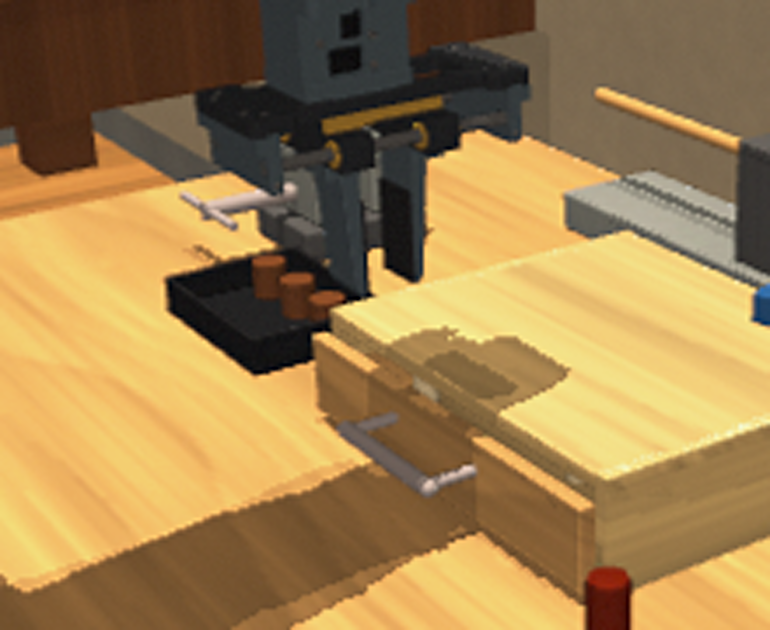

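```bash
python3 - <<'E'
from h import *
c=wr()
for p in ((317,158),(318,284)): print(wonz(c,*p,.045))
for p in ((360,250),(360,30)): print(wonz(c,*p,.066))
s=r.read_camera('side')
for p in ((345,427),(428,487)): print(onz(s,p[0]/3.5+180-.4,p[1]/3.5+100-.4,.045))
E
```

```text
[0.56807799 0.19234726 0.045     ]
[0.5697101  0.08724538 0.045     ]
[0.60149188 0.12471301 0.066     ]
[0.59811288 0.28900102 0.066     ]
[0.57299796 0.19279717 0.045     ]
[0.57367981 0.08938838 0.045     ]
```

Wrist, top and side agree on a handle at about (0.5695, 0.139). Descend onto it.

```bash
python3 -m crank '0 0.2 -2.5 0 0 0.01;0 0.2 -5 0 0 0.01;0 0.2 -7.5 0 0 0.01;0 0.2 -9.5 0 0 0.01;0 0.2 -11.5 0 0 0.01;0 0.2 -12.5 0 0 0.01;0 0.2 -13.5 0 0 0.01;0 0.2 -13.5 0 0 0.01;0 0.2 -13.5 0 0 0.01' 0.3 20
python3 -m crank '0 0 0 0 0 0;0 0 0 0 0 0;0 0 0 0 0 0;0 0 0 0 0 0' 0 40
```

```text
t: 3.22
position: [0.5697, 0.1402, 0.0294]
ee_rot: [180.0, -0.0, 91.3]
wrist_force: [-1.0, -0.2, 0.2]
width: 0.3
t: 3.72
position: [0.5702, 0.1402, 0.0294]
ee_rot: [179.9, -0.0, 91.2]
wrist_force: [4.5, -0.1, 2.3]
width: 0.12
```

```bash
python3 -m crank '-0.8 -0.01 0 0 0 0;-1.8 -0.03 0 0 0 0;-2.8 -0.05 0 0 0 0;-3.8 -0.06 0 0 0 0;-4.8 -0.08 0 0 0 0;-5.8 -0.1 0 0 0 0;-6.8 -0.11 0 0 0 0;-7.8 -0.13 0 0 0 0;-8.7 -0.14 0 0 0 0;-9.5 -0.15 0 0 0 0;-10 -0.16 0 0 0 0;-10 -0.16 0 0 0 0'
python3 - <<'E'
from h import *
snap('top','t2');s=snap('side','s2');snap('wrist','w2')
print(r.sense()['position'])
E
```

```text
t: 5.22
position: [0.4699, 0.1387, 0.0294]
ee_rot: [179.9, -0.0, 91.3]
wrist_force: [3.4, -1.1, 5.0]
width: 0.123
[0.46990977 0.13868264 0.029354  ]
```

View pics/s2.png

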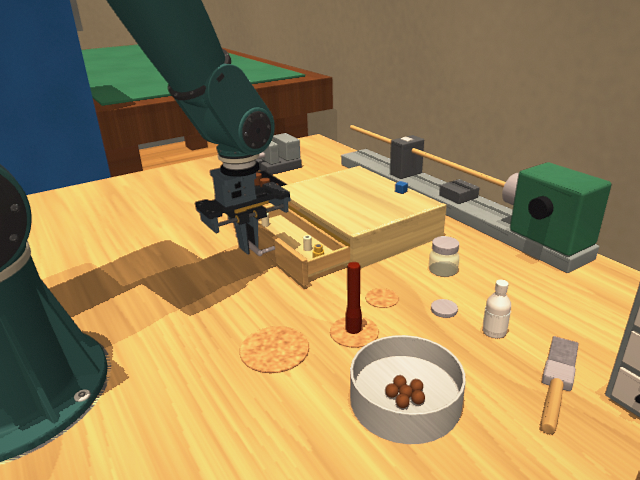

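View pics/w2.png

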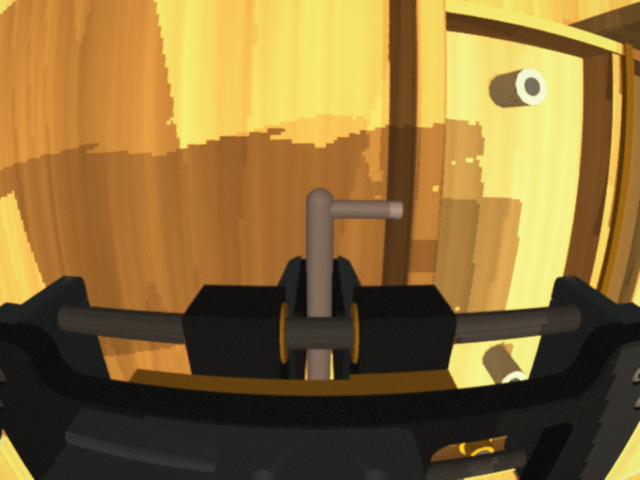

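View pics/t2.png

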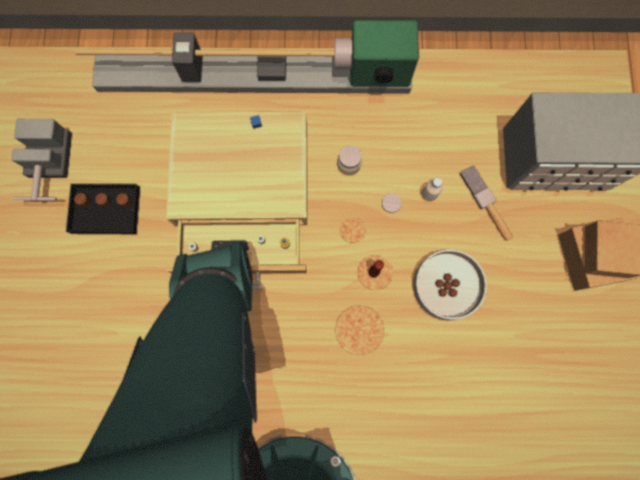

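The drawer is 10 cm out. Ferrules show at top-view (193,246) and (261,240), trimmer at (285,243). Pull 1.8 cm more.

```bash
python3 -m crank '-0.6 -0.01 0 0 0 0;-1.2 -0.02 0 0 0 0;-1.7 -0.03 0 0 0 0;-1.8 -0.03 0 0 0 0;-1.8 -0.03 0 0 0 0'
python3 - <<'E'
from h import *
c=r.read_camera('top');zoom(c,160,190,320,290,5,'t3');s=r.read_camera('side');zoom(s,200,170,400,300,4,'s3');snap('wrist','w3')
print(r.sense()['position'])
E
```

```text
t: 6.0
position: [0.4525, 0.1384, 0.0294]
ee_rot: [179.9, -0.0, 91.3]
wrist_force: [6.9, -2.2, 3.1]
width: 0.121
[0.45245517 0.1384383  0.0293718 ]
```

View pics/s3.png

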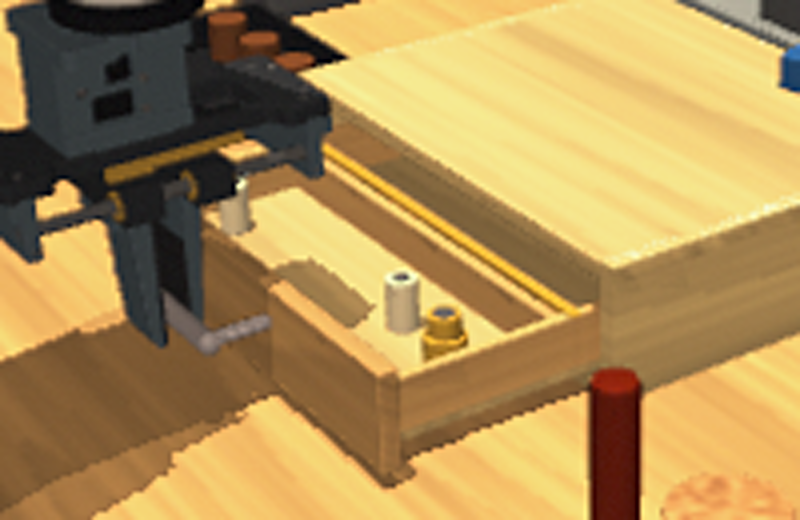

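View pics/w3.png

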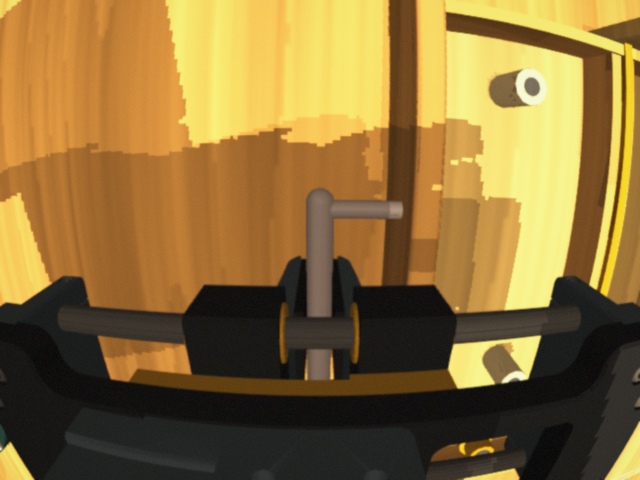

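View pics/t3.png

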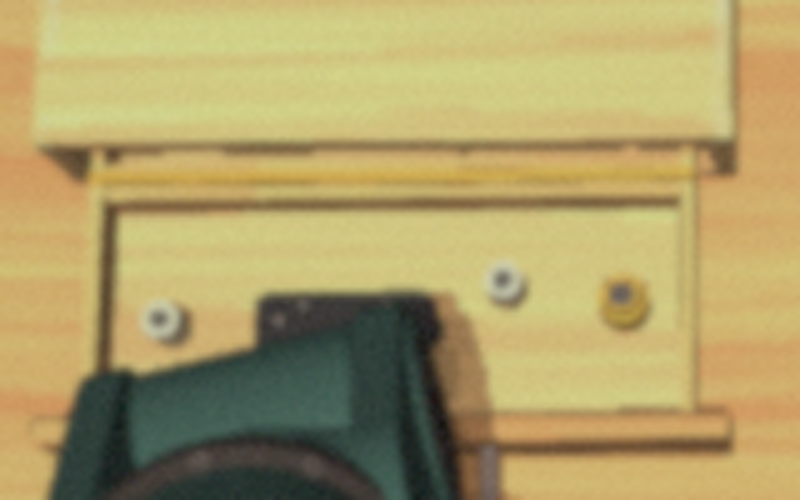

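```bash
python3 - <<'E'
from h import *
c=r.read_camera('top')
f=lambda u,v,z: np.round(onz(c,u/5+160-.4,v/5+190-.4,z),4)
for z in (.045,.048): print(z,f(400,172,z),f(400,187,z))
print('cab front', f(400,146,.08),'floor front/back',f(540,410,.045))
hsv=cv2.cvtColor(c['frame'],cv2.COLOR_RGB2HSV)
print('ferr',f(162,320,.048),f(505,280,.048),'trim',f(622,292,.054))
print('front of drawer', f(600,447,.066))
E
```

```text
0.045 [0.6152 0.1361 0.045 ] [0.608  0.1358 0.045 ]
0.048 [0.6145 0.1356 0.048 ] [0.6073 0.1353 0.048 ]
cab front [0.6195 0.131  0.08  ] floor front/back [0.5034 0.0674 0.045 ]
ferr [0.5437 0.243  0.048 ] [0.5635 0.085  0.048 ] trim [0.5572 0.0302 0.054 ]
front of drawer [0.4839 0.0378 0.066 ]
```

The strip is just clear of the edge (travel 0.118; camera estimate 0.118–0.122). Release, lift, back away and look.

```bash
python3 -m crank '0 0 0 0 0 0;0 0 0 0 0 0;0 0 0 0 0 0;0 0 1 0 0 0;0 0 3 0 0 0;0 0 6 0 0 0;0 0 10 0 0 0;0 0 14 0 0 0;0 -5 18 0 0 0;0 -10 22 0 0 0;0 -15 24 0 0 0;0 -20 24 0 0 0' 0.28 20
python3 - <<'E'
from h import *
c=r.read_camera('top');zoom(c,160,190,320,290,5,'t4');s=r.read_camera('side');zoom(s,200,170,400,300,4,'s4')
E
```

```text
t: 7.7
position: [0.4518, -0.0635, 0.2716]
ee_rot: [179.8, 0.0, 91.3]
wrist_force: [0.9, -0.2, -0.7]
width: 0.28
```

View pics/t4.png

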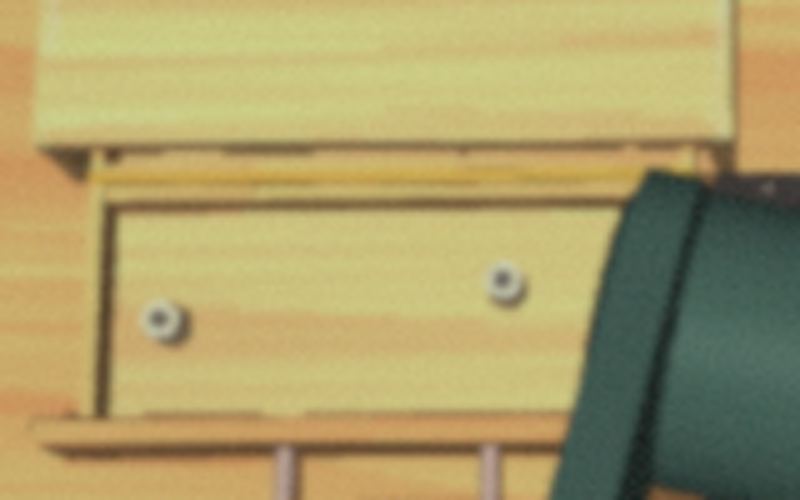

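View pics/s4.png

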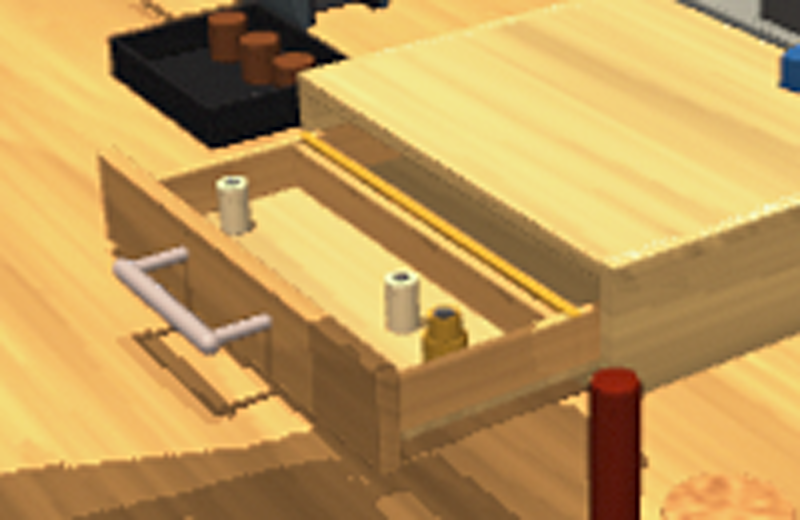

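```bash
python3 - <<'E'
from h import *
c=r.read_camera('top');s=r.read_camera('side')
f=lambda u,v:(u/5+160-.4,v/5+190-.4); g=lambda u,v:(u/4+200-.4,v/4+170-.4)
print(tri(c,f(161,320),s,g(232,184)),tri(c,f(505,281),s,g(401,277)))
for p in((161,320),(505,281)):print(onz(c,*f(*p),.048))
for p in((232,184),(401,277)):print(onz(s,*g(*p),.048))
E
```

```text
(array([0.54487817, 0.24277101, 0.04860413]), np.float64(0.0027862894844714755)) (array([0.5640871 , 0.08415828, 0.04967323]), np.float64(0.0029152845347818045))
[0.5436847  0.24344091 0.048     ]
[0.56306039 0.08497007 0.048     ]
[0.54677147 0.24357086 0.048     ]
[0.56710313 0.08655767 0.048     ]
```

Only two blanks are present: A (0.545, 0.243) and B (0.564, 0.0855). Going to B first.

```bash
python3 -m crank '2 3 0 0 0 0;4.5 6 -2 0 0 0;7 9 -4 0 0 0;9 12 -7 0 0 0;10.5 14 -10 0 0 0;11.2 14.9 -12.5 0 0 0;11.2 14.9 -14 0 0 0;11.2 14.9 -15 0 0 0;11.2 14.9 -15 0 0 0' 0.36 12
python3 - <<'E'
from h import *
c=wr();cv2.imwrite('pics/w5.png',c['frame'][:,:,::-1]);s=r.read_camera('side');zoom(s,200,120,400,280,4,'s5')
E
```

```text
t: 9.02
position: [0.5629, 0.0871, 0.1188]
ee_rot: [-180.0, 0.0, 91.3]
wrist_force: [0.2, -0.4, 0.2]
width: 0.36
```

View pics/w5.png

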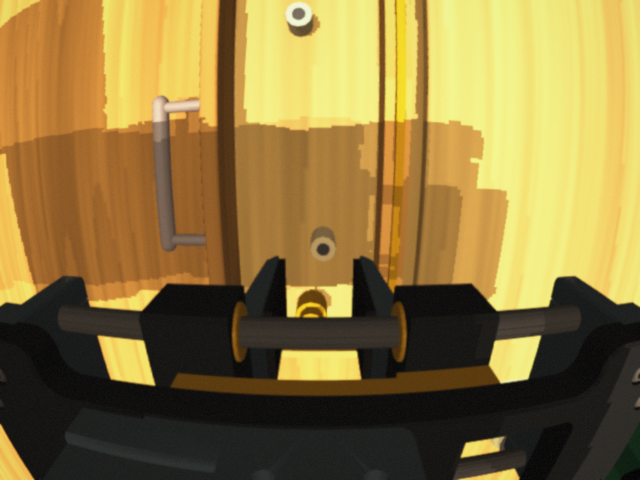

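View pics/s5.png

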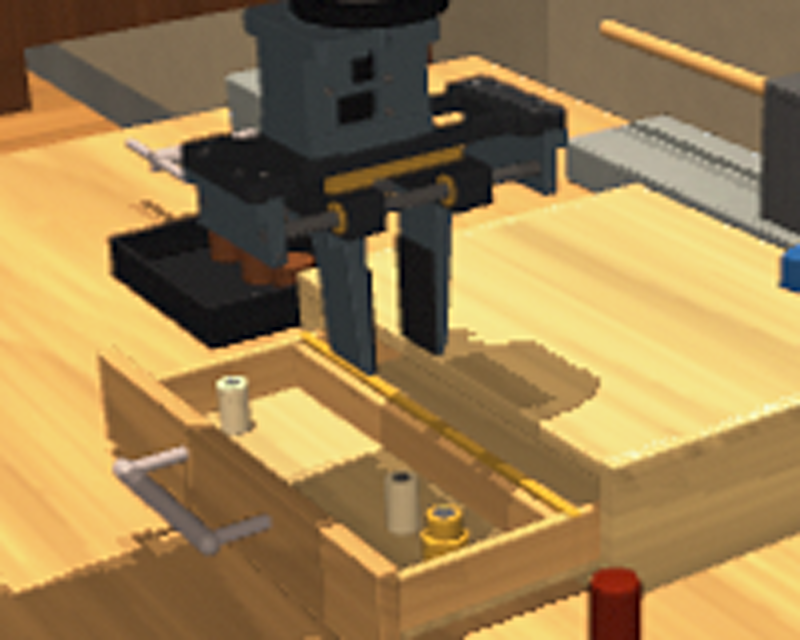

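```bash
python3 - <<'E'
from h import *
c=wr()
print(r.sense()['position'],wonz(c,322,250,.048),wonz(c,299,14,.048),'handle',wonz(c,168,245,.045),wonz(c,160,100,.045))
E
```

```text
[0.56371732 0.08706867 0.11980452] [0.56572015 0.08364601 0.048     ] [0.54737283 0.24245114 0.048     ] handle [0.45317275 0.08345985 0.045     ] [0.45205662 0.18760688 0.045     ]
```

```bash
python3 -m crank '0.1 -0.25 -1 0 0 0;0.1 -0.25 -3 0 0 0;0.1 -0.25 -5 0 0 0;0.1 -0.25 -7 0 0 0;0.1 -0.25 -8.5 0 0 0;0.1 -0.25 -9.4 0 0 0;0.1 -0.25 -9.4 0 0 0;0.1 -0.25 -9.4 0 0 0' 0.36 12
python3 -m crank '0 0 0 0 0 0;0 0 0 0 0 0;0 0 0 0 0 0;0 0 0 0 0 0' 0 15
```

```text
t: 10.18
position: [0.5647, 0.0848, 0.0254]
ee_rot: [180.0, -0.0, 91.3]
wrist_force: [-0.1, 0.6, 0.3]
width: 0.359
t: 10.68
position: [0.5646, 0.0848, 0.0253]
ee_rot: [180.0, -0.0, 91.3]
wrist_force: [-1.0, -0.2, 7.1]
width: 0.195
```

```bash
python3 -m crank '0 0 1 0 0 0;0 0 4 0 0 0;0 0 8 0 0 0;0 0 13 0 0 0;0 0 18 0 0 0;-1.5 -6 19.5 0 0 0;-3 -12 19.5 0 0 0;-4.5 -18 19.5 0 0 0;-6 -24 19.5 0 0 0;-7.5 -30 19.5 0 0 0;-8.5 -36 19.5 0 0 0;-8.9 -39 18 0 0 0'
python3 - <<'E'
from h import *
snap('wrist','w6');snap('side','s6')
E
```

```text
t: 12.18
position: [0.475, -0.3082, 0.2063]
ee_rot: [179.9, 0.1, 91.1]
wrist_force: [-0.6, 1.4, -0.9]
width: 0.188
```

View pics/s6.png

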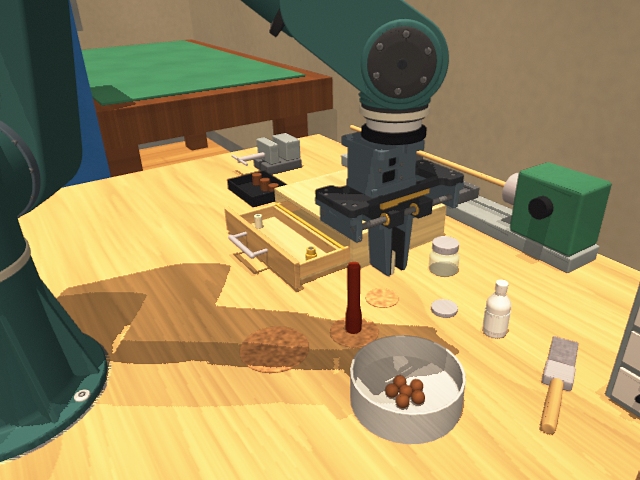

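View pics/w6.png

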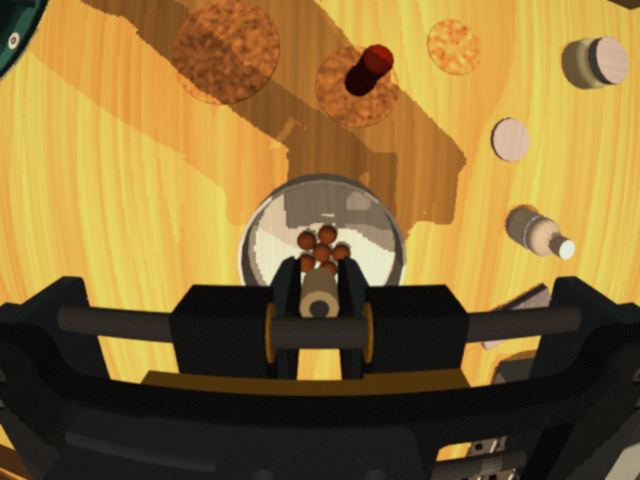

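```bash
python3 - <<'E'
from h import *
c=wr()
print(r.sense()['position'],wonz(c,320,253,.02),'rim near',wonz(c,322,176,.055),wonz(c,239,250,.055),wonz(c,405,250,.055), 'mat',wonz(c,357,87,.004))
E
```

```text
[ 0.47453357 -0.30598933  0.20465507] [ 0.47572276 -0.35093693  0.02      ] rim near [ 0.47580594 -0.26924496  0.055     ] [ 0.4009591  -0.33792478  0.055     ] [ 0.55367943 -0.33502871  0.055     ] mat [ 0.50888102 -0.18504421  0.004     ]
```

```bash
python3 -m crank '0.15 0 -3 0 0 0;0.15 0 -6 0 0 0;0.15 0 -9 0 0 0;0.15 0 -12 0 0 0;0.15 0 -14 0 0 0;0.15 0 -15.5 0 0 0;0.15 0 -16.7 0 0 0;0.15 0 -16.8 0 0 0;0.15 0 -16.8 0 0 0'
python3 -m crank '0 0 0 0 0 0;0 0 0 0 0 0;0 0 0 0 0 0;0 0 0 0 0 0;0 0 1 0 0 0;0 0 4 0 0 0;0 0 8 0 0 0;0 0 13 0 0 0;0 0 17 0 0 0' 0.36
python3 - <<'E'
from h import *
snap('wrist','w7');snap('side','s7')
E
```

```text
t: 13.45
position: [0.4771, -0.3055, 0.0374]
ee_rot: [180.0, 0.0, 91.3]
wrist_force: [0.4, -0.4, -0.9]
width: 0.197
t: 14.58
position: [0.477, -0.3053, 0.2097]
ee_rot: [179.9, 0.1, 91.3]
wrist_force: [-0.5, 0.3, 0.2]
width: 0.361
```

View pics/s7.png

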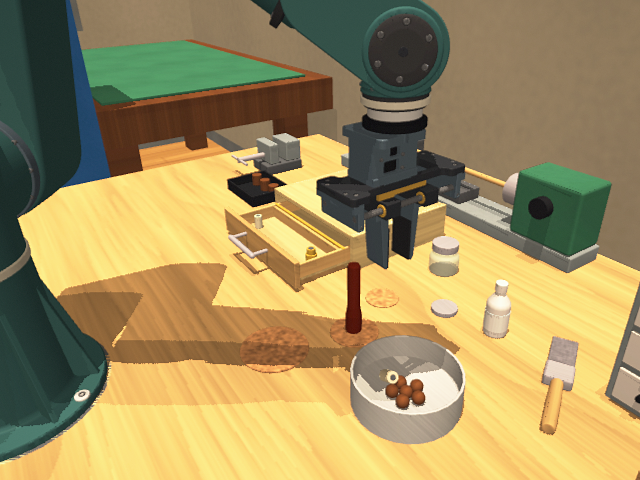

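Blank B is in the bowl, at side view (393,377). Now to A.

```bash
python3 -m crank '0.6 4 0 0 0 0;1.2 9 0 0 0 0;1.9 14.5 0 0 0 0;2.5 20 0 0 0 0;3.2 25.5 0 0 0 0;3.9 31 0 0 0 0;4.6 36.5 0 0 0 0;5.3 42 0 0 0 0;6 47 -2 0 0 0;6.5 51 -5 0 0 0;6.9 54 -8 0 0 0;6.9 54.8 -9 0 0 0'
python3 - <<'E'
from h import *
c=wr();cv2.imwrite('pics/w8.png',c['frame'][:,:,::-1]);t=r.read_camera('top');zoom(t,160,190,320,290,5,'t8');s=r.read_camera('side');zoom(s,200,120,400,280,4,'s8')
E
```

```text
t: 16.18
position: [0.5447, 0.2436, 0.1149]
ee_rot: [-179.8, 0.1, 91.4]
wrist_force: [-0.8, -1.0, -0.4]
width: 0.363
```

View pics/w8.png

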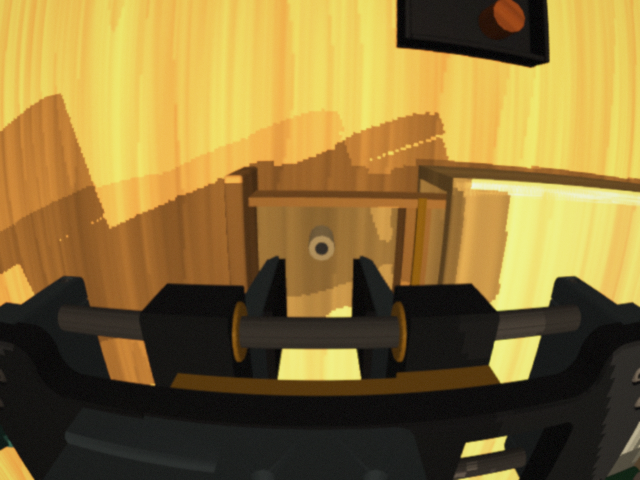

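View pics/s8.png

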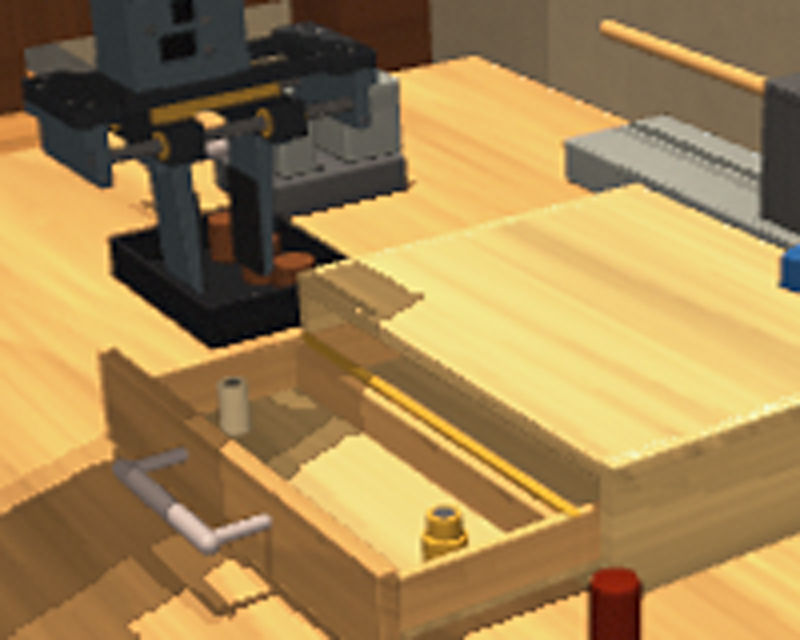

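```bash
python3 - <<'E'
from h import *
c=wr();print(r.sense()['position'],wonz(c,321,248,.048))
E
```

```text
[0.54597479 0.24211994 0.11756342] [0.54679543 0.24113901 0.048     ]
```

```bash
python3 -m crank '0 0 -1 0 0 0;0 0 -3 0 0 0;0 0 -5 0 0 0;0 0 -7 0 0 0;0 0 -8.5 0 0 0;0 0 -9.3 0 0 0;0 0 -9.3 0 0 0;0 0 -9.3 0 0 0' 0.36 12
python3 -m crank '0 0 0 0 0 0;0 0 0 0 0 0;0 0 0 0 0 0;0 0 0 0 0 0' 0 15
python3 -m crank '0 0 1 0 0 0;0 0 4 0 0 0;0 0 8 0 0 0;0 0 13 0 0 0;0 0 18 0 0 0;0 -5 19 0 0 0;0 -11 19 0 0 0'
python3 - <<'E'
from h import *
snap('wrist','w9')
E
```

```text
t: 17.38
position: [0.5462, 0.2429, 0.0245]
ee_rot: [180.0, -0.0, 91.3]
wrist_force: [0.3, -0.8, -0.2]
width: 0.357
t: 17.88
position: [0.5461, 0.2429, 0.0243]
ee_rot: [180.0, -0.0, 91.3]
wrist_force: [-0.9, -1.0, 6.4]
width: 0.191
t: 18.75
position: [0.5462, 0.1322, 0.2159]
ee_rot: [179.8, -0.0, 91.4]
wrist_force: [0.7, 0.3, -0.0]
width: 0.188
```

View pics/w9.png

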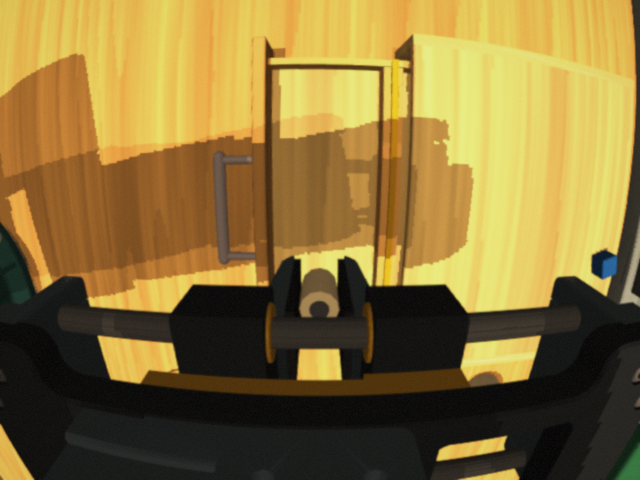

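```bash
python3 -m crank '-0.5 -4 0 0 0 0;-1 -8.5 0 0 0 0;-1.7 -13.5 0 0 0 0;-2.4 -18.5 0 0 0 0;-3.1 -23.5 0 0 0 0;-3.8 -28.5 0 0 0 0;-4.5 -33.5 0 0 0 0;-5.2 -38.5 0 0 0 0;-5.9 -43.5 0 0 0 0;-6.5 -48 -2 0 0 0;-6.9 -51.5 -4 0 0 0;-7 -52.6 -6 0 0 0'
python3 - <<'E'
from h import *
c=wr();cv2.imwrite('pics/w10.png',c['frame'][:,:,::-1]);s=r.read_camera('side');zoom(s,330,250,480,450,3,'s10');print(r.sense()['position'])
E
```

```text
t: 20.3
position: [0.4754, -0.3948, 0.1535]
ee_rot: [180.0, 0.0, 91.2]
wrist_force: [0.1, 0.9, -0.1]
width: 0.193
[ 0.47472033 -0.39271419  0.15185149]
```

View pics/w10.png

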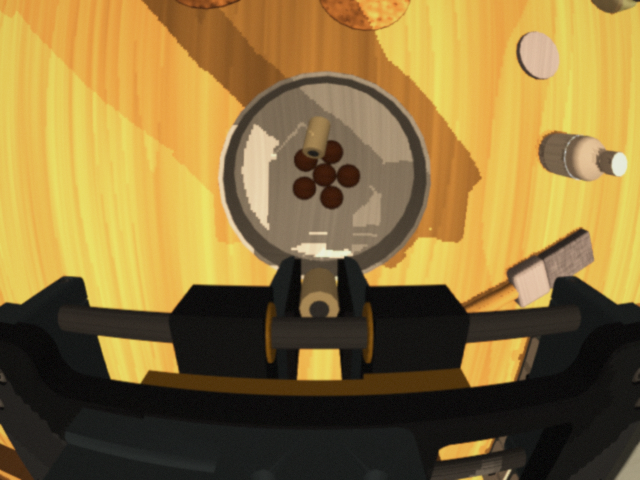

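View pics/s10.png

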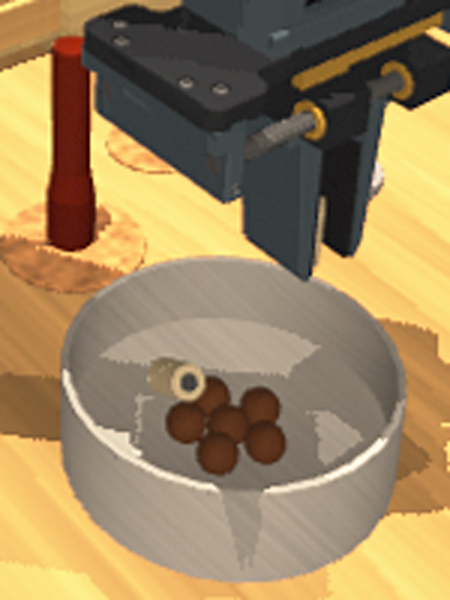

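```bash
python3 -m crank '0.15 0 -2 0 0 0;0.15 0 -5 0 0 0;0.15 0 -8 0 0 0;0.15 0 -10 0 0 0;0.15 0 -11.4 0 0 0;0.15 0 -11.4 0 0 0;0.15 0 -11.4 0 0 0'
python3 -m crank '0 0 0 0 0 0;0 0 0 0 0 0;0 0 0 0 0 0;0 0 0 0 0 0;0 0 1 0 0 0;0 0 4 0 0 0;0 0 8 0 0 0;0 0 12 0 0 0;0 0 17 0 0 0;0 0 21 0 0 0' 0.36
python3 - <<'E'
from h import *
snap('wrist','w11');s=r.read_camera('side');zoom(s,200,180,480,450,2.2,'s11')
E
```

```text
t: 21.28
position: [0.4778, -0.3936, 0.0407]
ee_rot: [180.0, 0.0, 91.3]
wrist_force: [0.3, -0.5, -0.4]
width: 0.191
t: 22.52
position: [0.4775, -0.3933, 0.2528]
ee_rot: [179.9, 0.1, 91.3]
wrist_force: [0.7, -0.4, -0.6]
width: 0.36
```

View pics/w11.png

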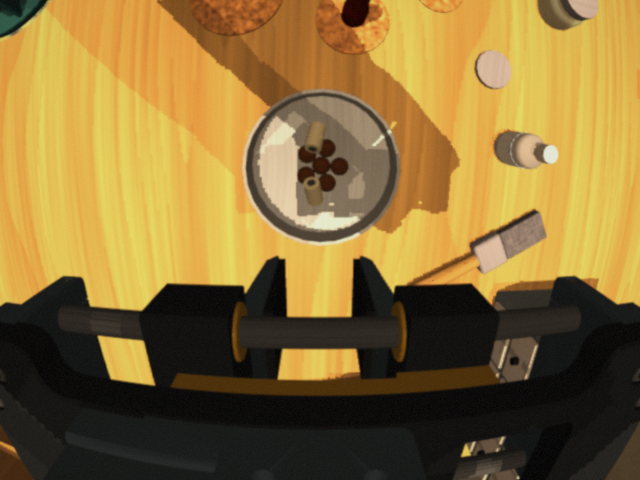

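View pics/s11.png

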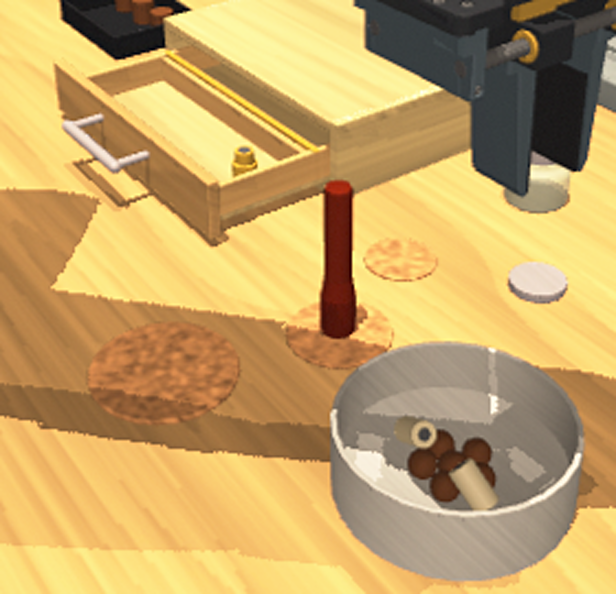

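Both blanks lie in the bowl and only the trimmer remains in the drawer. Next, the burnisher.

```bash
python3 -m crank '0.5 3 0 0 0 0;1.2 8 0 0 0 0;2 13 0 0 0 0;2.8 18 0 0 0 0;3.2 20.5 0 0 0 0;3.2 21.1 0 0 0 0;3.2 21.1 0 0 0 0;3.2 21.1 -2 0 0 0;3.2 21.1 -3 0 0 0;3.2 21.1 -3 0 0 0' 0.5 50
python3 - <<'E'
from h import *
snap('wrist','w12');s=r.read_camera('side');zoom(s,280,180,480,360,3,'s12');print(r.sense()['position'])
E
```

```text
t: 23.88
position: [0.5088, -0.1827, 0.2193]
ee_rot: [-179.9, -0.0, 91.2]
wrist_force: [-0.0, 0.1, -0.2]
width: 0.497
[ 0.50947537 -0.18267162  0.22029304]
```

View pics/w12.png

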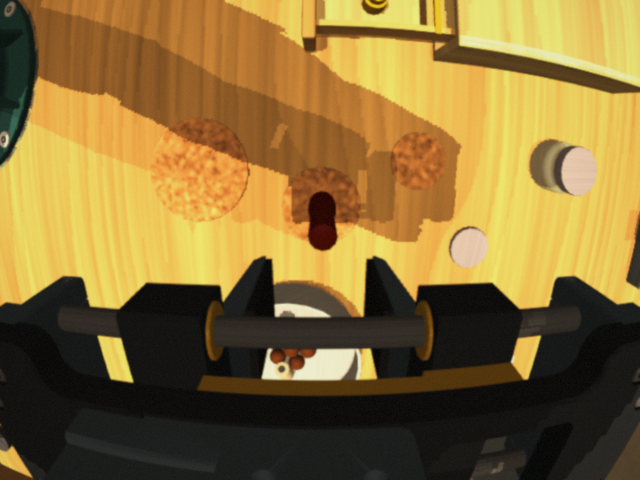

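View pics/s12.png

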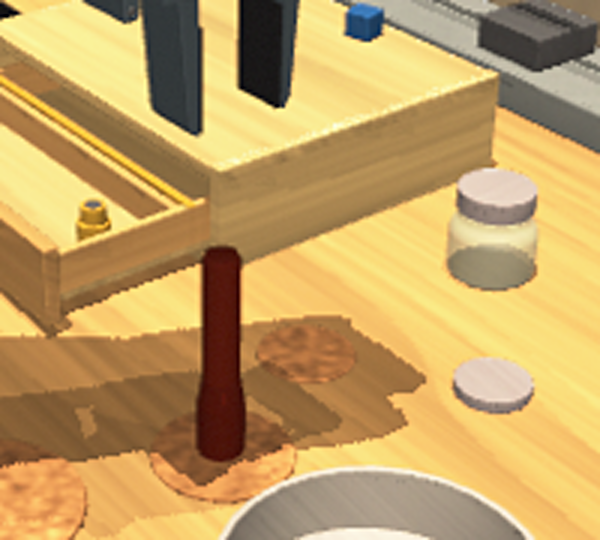

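```bash
python3 - <<'E'
from h import *
c=wr();print(r.sense()['position'],wonz(c,323,235,.134),wonz(c,322,206,.004),wonz(c,322,200,.01))
E
```

```text
[ 0.50959097 -0.1826187   0.22045786] [ 0.51222369 -0.17956158  0.134     ] [ 0.51264525 -0.18466595  0.004     ] [ 0.51242414 -0.17707906  0.01      ]
```

```bash
python3 -m crank '0.15 0.15 -2 0 0 0;0.15 0.15 -5 0 0 0;0.15 0.15 -8 0 0 0;0.15 0.15 -11 0 0 0;0.15 0.15 -13 0 0 0;0.15 0.15 -14 0 0 0;0.15 0.15 -14 0 0 0;0.15 0.15 -14 0 0 0'
python3 -m crank '0 0 0 0 0 0;0 0 0 0 0 0;0 0 0 0 0 0;0 0 0 0 0 0;0 0 0 0 0 0' 0 50
python3 -m crank '0 0 1 0 0 0;0 0 3 0 0 0;0 0 6 0 0 0;0 0 9 0 0 0;0 0 11 0 0 0;0 0 11 0 0 0'
python3 - <<'E'
from h import *
snap('wrist','w13');s=r.read_camera('side');zoom(s,280,140,480,360,2.7,'s13');print(r.sense()['position'])
E
```

```text
t: 25.02
position: [0.5114, -0.181, 0.0808]
ee_rot: [179.9, 0.0, 91.3]
wrist_force: [-0.2, 1.1, 0.0]
width: 0.498
t: 25.65
position: [0.511, -0.1808, 0.0802]
ee_rot: [180.0, 0.0, 91.3]
wrist_force: [-0.7, 0.7, 5.1]
width: 0.237
t: 26.4
position: [0.5115, -0.181, 0.1915]
ee_rot: [179.9, 0.1, 91.3]
wrist_force: [-0.2, -0.4, -1.5]
width: 0.232
[ 0.51047206 -0.18061396  0.18946214]
```

View pics/s13.png

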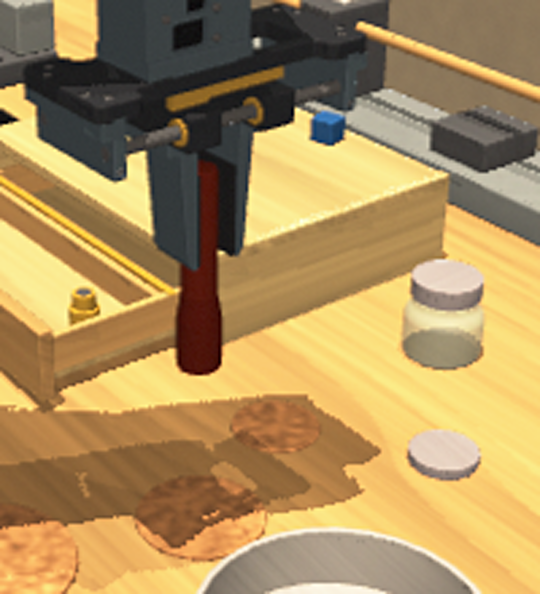

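View pics/w13.png

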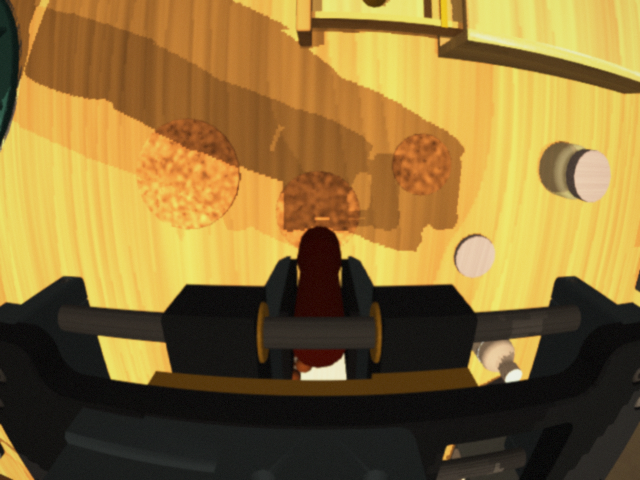

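The burnisher is held upright with its foot 76 mm below the TCP. Move over the +x side of the bowl and look before lowering.

```bash
python3 -m crank '0.2 -2 0 0 0 0;0.4 -5 0 0 0 0;0.7 -9 0 0 0 0;1 -13 0 0 0 0;1.3 -16 0 0 0 0;1.35 -16.9 -1 0 0 0;1.35 -16.9 -2 0 0 0;1.35 -16.9 -2 0 0 0'
python3 - <<'E'
from h import *
snap('wrist','w14');s=r.read_camera('side');zoom(s,330,200,480,450,2.4,'s14');t=r.read_camera('top');zoom(t,400,230,500,330,5,'t14');print(r.sense()['position'])
E
```

```text
t: 27.5
position: [0.5235, -0.3485, 0.1683]
ee_rot: [-179.9, -0.1, 91.3]
wrist_force: [0.4, -0.3, -1.1]
width: 0.236
[ 0.52447387 -0.34910384  0.17006009]
```

View pics/s14.png

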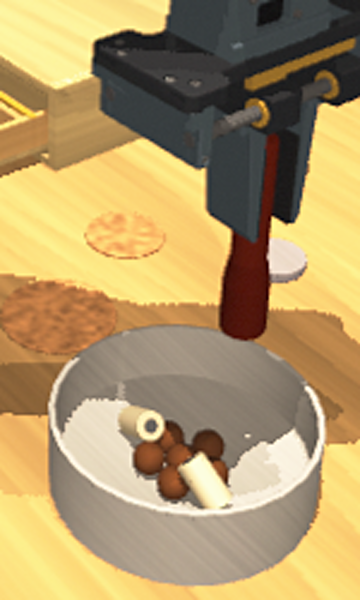

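View pics/t14.png

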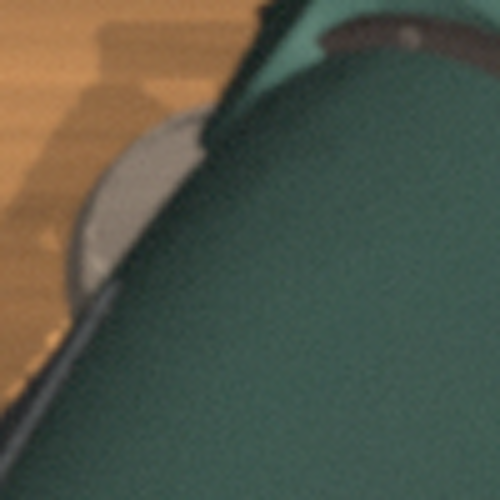

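```bash
python3 -m crank '0 0 -1 0 0 0;0 0 -3 0 0 0;0 0 -5 0 0 0;0 0 -6.5 0 0 0;0 0 -7.3 0 0 0;0 0 -7.3 0 0 0'
python3 -m crank '-0.3 0 -0.1 0 0 0;-0.6 0 -0.3 0 0 0;-1 0 -0.5 0 0 0;-1.2 0 -0.6 0 0 0;-1.2 0 -0.6 0 0 0'
python3 - <<'E'
from h import *
snap('wrist','w15');s=r.read_camera('side');zoom(s,330,250,480,450,3,'s15');q=r.sense();print(q['position'],q['wrist_force'],q['torque'])
E
```

```text
t: 28.4
position: [0.5242, -0.3496, 0.0963]
ee_rot: [-180.0, -0.0, 91.3]
wrist_force: [-0.3, 0.2, -0.9]
width: 0.231
t: 29.02
position: [0.5121, -0.3497, 0.0909]
ee_rot: [-180.0, -0.0, 91.3]
wrist_force: [-0.6, 0.3, -1.3]
width: 0.233
[ 0.51231166 -0.34975624  0.09094561] [-0.40408234 -0.56524867 -1.08072559] [-0.02945001  0.0576509  -0.03525706]
```

View pics/s15.png

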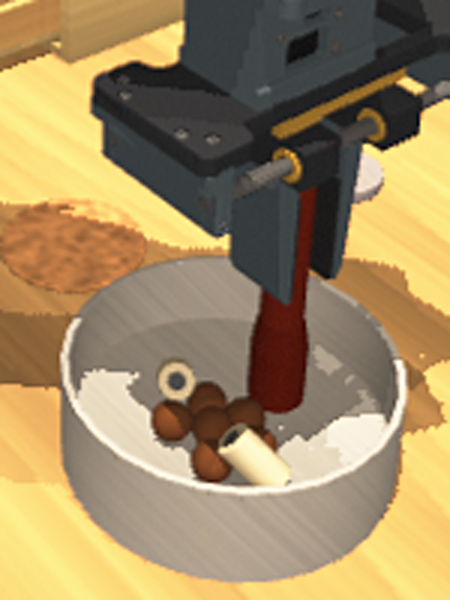

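Foot at about z 15 mm among the beads, 36 mm off centre. Start stirring, 15° per row.

```bash
python3 -m crank '-0.12 0.93 0 0 0 0;-0.48 1.8 0 0 0 0;-1.05 2.55 0 0 0 0;-1.8 3.12 0 0 0 0;-2.67 3.48 0 0 0 0;-3.6 3.6 0 0 0 0;-4.53 3.48 0 0 0 0;-5.4 3.12 0 0 0 0;-6.15 2.55 0 0 0 0;-6.72 1.8 0 0 0 0;-7.08 0.93 0 0 0 0;-7.2 0 0 0 0 0'
python3 - <<'E'
from h import *
s=r.read_camera('side');zoom(s,330,250,480,450,3,'s16');q=r.sense();print(q['position'],q['wrist_force'],q['torque'])
E
```

```text
t: 30.62
position: [0.4402, -0.3505, 0.0909]
ee_rot: [180.0, 0.0, 91.3]
wrist_force: [-0.4, 0.5, -0.3]
width: 0.234
[ 0.44043807 -0.35143959  0.09108976] [-0.13008707 -0.91607035 -1.45568767] [-0.14386634  0.06567753 -0.00966316]
```

View pics/s16.png

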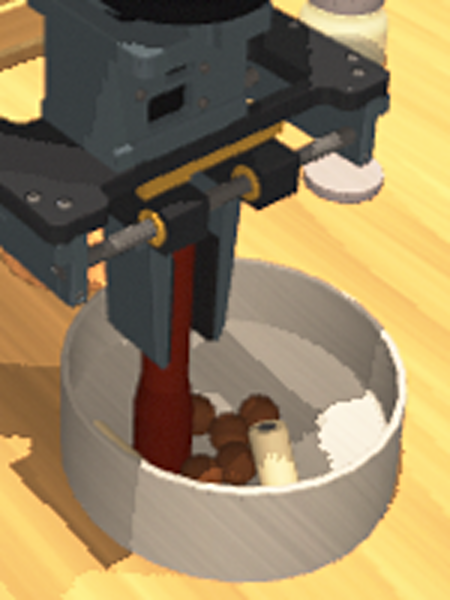

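Stirring works with low forces. Carry on with the second half and another full turn.

```bash
python3 -m crank '0.12 -0.93 0 0 0 0;0.48 -1.8 0 0 0 0;1.05 -2.55 0 0 0 0;1.8 -3.12 0 0 0 0;2.67 -3.48 0 0 0 0;3.6 -3.6 0 0 0 0;4.53 -3.48 0 0 0 0;5.4 -3.12 0 0 0 0;6.15 -2.55 0 0 0 0;6.72 -1.8 0 0 0 0;7.08 -0.93 0 0 0 0;7.2 0 0 0 0 0'
python3 -m crank '-0.12 0.93 0 0 0 0;-0.48 1.8 0 0 0 0;-1.05 2.55 0 0 0 0;-1.8 3.12 0 0 0 0;-2.67 3.48 0 0 0 0;-3.6 3.6 0 0 0 0;-4.53 3.48 0 0 0 0;-5.4 3.12 0 0 0 0;-6.15 2.55 0 0 0 0;-6.72 1.8 0 0 0 0;-7.08 0.93 0 0 0 0;-7.2 0 0 0 0 0'
python3 - <<'E'
from h import *
s=r.read_camera('side');zoom(s,330,250,480,450,3,'s17')
E
```

```text
t: 32.17
position: [0.5125, -0.3491, 0.091]
ee_rot: [180.0, 0.0, 91.3]
wrist_force: [-0.5, -0.0, -0.0]
width: 0.237
t: 33.67
position: [0.4402, -0.3505, 0.0909]
ee_rot: [180.0, 0.0, 91.2]
wrist_force: [0.3, 1.2, -0.7]
width: 0.235
```

View pics/s17.png

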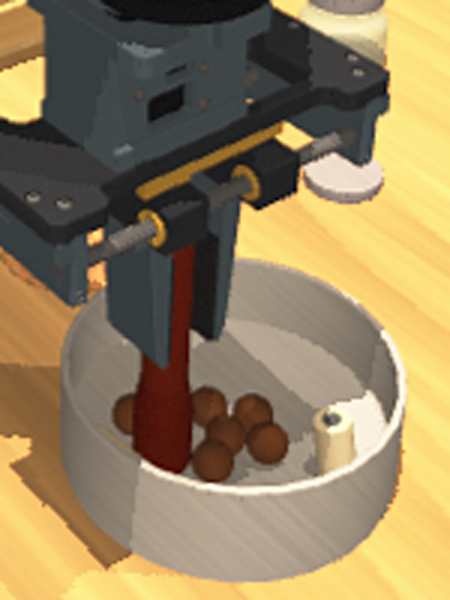

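```bash
python3 -m crank '0.12 -0.93 0 0 0 0;0.48 -1.8 0 0 0 0;1.05 -2.55 0 0 0 0;1.8 -3.12 0 0 0 0;2.67 -3.48 0 0 0 0;3.6 -3.6 0 0 0 0;4.53 -3.48 0 0 0 0;5.4 -3.12 0 0 0 0;6.15 -2.55 0 0 0 0;6.72 -1.8 0 0 0 0;7.08 -0.93 0 0 0 0;7.2 0 0 0 0 0'
python3 -m crank '-0.12 0.93 0 0 0 0;-0.48 1.8 0 0 0 0;-1.05 2.55 0 0 0 0;-1.8 3.12 0 0 0 0;-2.67 3.48 0 0 0 0;-3.6 3.6 0 0 0 0;-4.53 3.48 0 0 0 0;-5.4 3.12 0 0 0 0;-6.15 2.55 0 0 0 0;-6.72 1.8 0 0 0 0;-7.08 0.93 0 0 0 0;-7.2 0 0 0 0 0'
python3 -m crank '0.12 -0.93 0 0 0 0;0.48 -1.8 0 0 0 0;1.05 -2.55 0 0 0 0;1.8 -3.12 0 0 0 0;2.67 -3.48 0 0 0 0;3.6 -3.6 0 0 0 0;4.53 -3.48 0 0 0 0;5.4 -3.12 0 0 0 0;6.15 -2.55 0 0 0 0;6.72 -1.8 0 0 0 0;7.08 -0.93 0 0 0 0;7.2 0 0 0 0 0'
python3 - <<'E'
from h import *
s=r.read_camera('side');zoom(s,330,250,480,450,3,'s18');snap('wrist','w18')
E
```

```text
t: 35.22
position: [0.5125, -0.349, 0.091]
ee_rot: [180.0, 0.0, 91.3]
wrist_force: [-0.2, -0.3, -1.0]
width: 0.233
t: 36.72
position: [0.4433, -0.3513, 0.0923]
ee_rot: [179.6, 0.1, 91.1]
wrist_force: [17.6, 6.5, 3.3]
width: 0.238
t: 38.22
position: [0.5185, -0.3563, 0.0988]
ee_rot: [179.3, 0.7, 91.3]
wrist_force: [-7.9, -18.8, 61.1]
width: 0.236
```

View pics/s18.png

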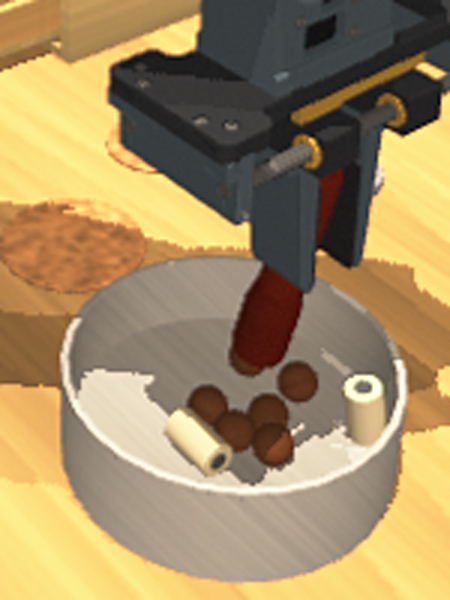

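View pics/w18.png

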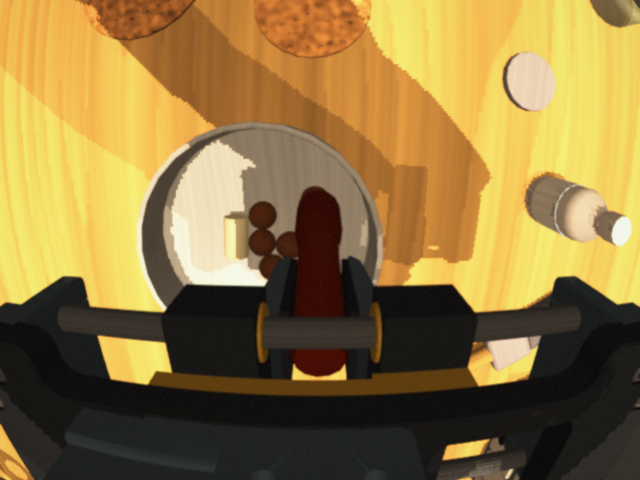

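A bead jammed: the burnisher is tilted in the grip and there is 61 N upward on the wrist. Lift at once to relieve it.

```bash
python3 -m crank '0 0 0.5 0 0 0;0 0 1 0 0 0;0 0 2 0 0 0;0 0 3 0 0 0;0 0 3 0 0 0'
python3 - <<'E'
from h import *
s=r.read_camera('side');zoom(s,330,220,480,450,2.6,'s19');snap('wrist','w19');q=r.sense();print(q['position'],q['wrist_force'],q['torque'])
E
```

```text
t: 38.95
position: [0.5127, -0.3499, 0.1217]
ee_rot: [180.0, 0.0, 91.3]
wrist_force: [0.3, 0.9, -0.2]
width: 0.236
[ 0.51224721 -0.34963105  0.12082378] [ 0.39192624  0.025349   -1.56540127] [-0.06778012  0.04811229 -0.00120307]
```

View pics/s19.png

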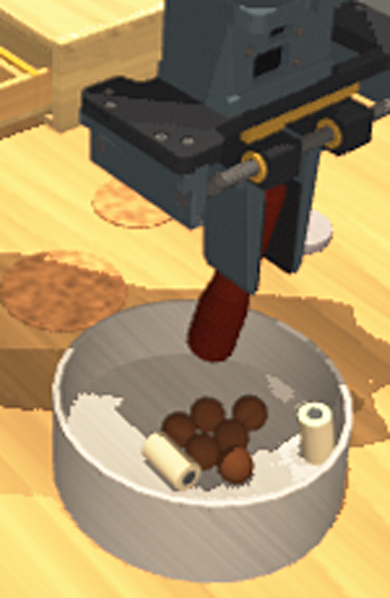

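View pics/w19.png

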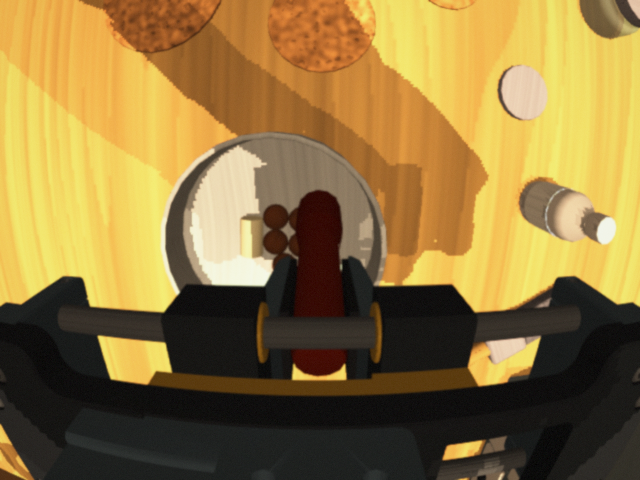

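```bash
python3 - <<'E'
from h import *
s=r.read_camera('side'); p=r.sense()['position'];print(p)
def onx(u,v,x):
    o,d=ray(s,u,v);return o+d*(x-o[0])/d[0]
g=lambda u,v:(u/2.6+330-.4,v/2.6+220-.4)
P=[onx(*g(*q),p[0]) for q in ((211,345),(224,290),(238,270))]
for a in P:print(a)
gp=np.array([p[0],p[1],p[2]+.019])
for a in P:
    v=a-gp;print(np.degrees(np.arctan2(v[1],-v[2])),np.linalg.norm(v))
m=cv2.cvtColor(s['frame'],cv2.COLOR_RGB2HSV)
mask=((m[...,0]<6)|(m[...,0]>174))&(m[...,1]>150)&(m[...,2]>30)&(m[...,2]<150)
mask[:240]=0;mask[370:]=0;mask[:,:390]=0;mask[:,450:]=0
ys,xs=np.nonzero(mask);print(len(xs),xs.min(),xs.max(),ys.min(),ys.max())
pts=np.stack([xs,ys],1).astype(float);c=pts.mean(0);_,_,V=np.linalg.svd(pts-c);print(c,V[0])
a=onx(*c,p[0]);b=onx(*(c+V[0]*15),p[0]);print(a,b,np.degrees(np.arctan2((b-a)[1],-(b-a)[2])))
E
```

```text
[ 0.51215655 -0.34958357  0.12063889]
[ 0.51215655 -0.32482662  0.05199857]
[ 0.51215655 -0.33194766  0.09561603]
[ 0.51215655 -0.34135421  0.11505064]
15.774113877656797 0.09106993129973981
21.831433056766002 0.047424019143698745
18.504710791098894 0.02592882965242068
628 402 439 291 359
[417.09235669 335.52229299] [-0.42767457  0.90393277]
[ 0.51215655 -0.33525937  0.0899032 ] [ 0.51215655 -0.32420502  0.05762773] 18.906328375056958
```

Load relieved; all 6 beads and 2 blanks are still in the bowl. The burnisher turned about 17–19° about the jaw axis, foot towards +y. Turn the tool to set it upright again.

```bash
python3 -m crank '0 0 1 -0.08 0 0;0 0 2 -0.16 0 0;0 0 2 -0.24 0 0;0 0 2 -0.31 0 0;0 0 2 -0.31 0 0'
python3 - <<'E'
from h import *
s=r.read_camera('side');zoom(s,330,200,480,450,2.4,'s20');snap('wrist','w20');q=r.sense();p=q['position'];print(p,q['ee_rot'])
def onx(u,v,x):
    o,d=ray(s,u,v);return o+d*(x-o[0])/d[0]
m=cv2.cvtColor(s['frame'],cv2.COLOR_RGB2HSV)
mask=((m[...,0]<6)|(m[...,0]>174))&(m[...,1]>150)&(m[...,2]>30)&(m[...,2]<150)
mask[:200]=0;mask[370:]=0;mask[:,:390]=0;mask[:,450:]=0
ys,xs=np.nonzero(mask);print(len(xs),xs.min(),xs.max(),ys.min(),ys.max())
pts=np.stack([xs,ys],1).astype(float);c=pts.mean(0);_,_,V=np.linalg.svd(pts-c)
a=onx(*c,p[0]);b=onx(*(c+V[0]*15),p[0]);print(a,b,np.degrees(np.arctan2((b-a)[1],-(b-a)[2])))
E
```

```text
t: 39.72
position: [0.512, -0.3487, 0.1402]
ee_rot: [-179.5, 17.7, 91.4]
wrist_force: [-0.3, 0.4, -1.0]
width: 0.238
[ 0.51236736 -0.34960673  0.14072363] [-179.57775912   17.65713315   91.34289659]
875 412 431 271 357
[ 0.51236736 -0.34431733  0.11236825] [ 0.51236736 -0.34379318  0.08569428] 1.1257300369934562
```

View pics/s20.png

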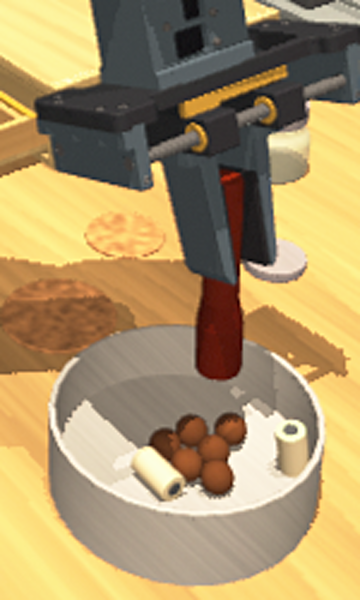

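View pics/w20.png

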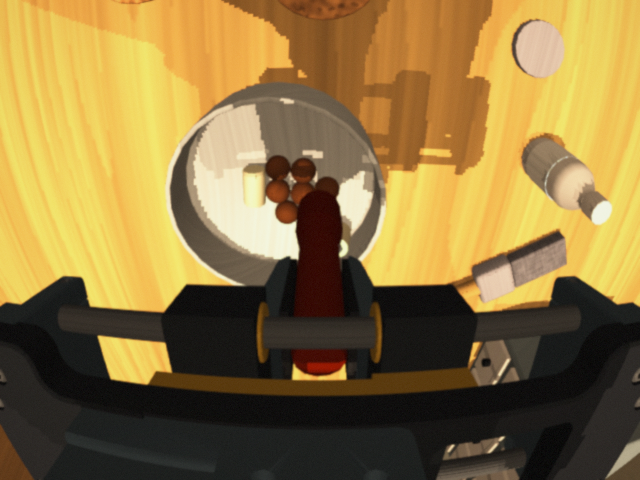

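```bash
python3 - <<'E'
from h import *
c=wr()
for p in((278,168),(303,170),(277,191),(302,194),(326,188),(287,212),(255,186)): 
    q=wonz(c,*p,.019)-[.476,-.35,0];print(np.round(q[:2]*1000))
print('stand',wonz(c,343,247,.04)-[.476,-.35,0])
E
```

```text
[ 4. 12.]
[23. 11.]
[ 2. -7.]
[ 22. -10.]
[41. -4.]
[ 10. -26.]
[-15.  -3.]
stand [ 0.05554051 -0.04521297  0.04      ]
```

Upright to about 1°. The +y side of the bowl is free. Re-enter there and redo a slow third of a turn, to make up for the compromised part of the last half turn.

```bash
python3 -m crank '-1 1 0.5 0 0 0;-2.5 2.5 0.5 0 0 0;-3.6 3.7 0.5 0 0 0;-3.6 3.7 -1 0 0 0;-3.6 3.7 -2.5 0 0 0;-3.6 3.7 -4 0 0 0;-3.6 3.7 -4.6 0 0 0;-3.6 3.7 -4.7 0 0 0;-3.6 3.7 -4.7 0 0 0'
python3 - <<'E'
from h import *
s=r.read_camera('side');zoom(s,330,250,480,450,3,'s21');q=r.sense();print(q['position'],q['wrist_force'])
E
```

```text
t: 41.0
position: [0.4766, -0.3129, 0.0941]
ee_rot: [-179.6, 17.8, 91.3]
wrist_force: [-0.1, -0.3, -0.2]
width: 0.235
[ 0.47660346 -0.31291464  0.09428779] [-0.72402274  0.30834122 -1.58214769]
```

View pics/s21.png

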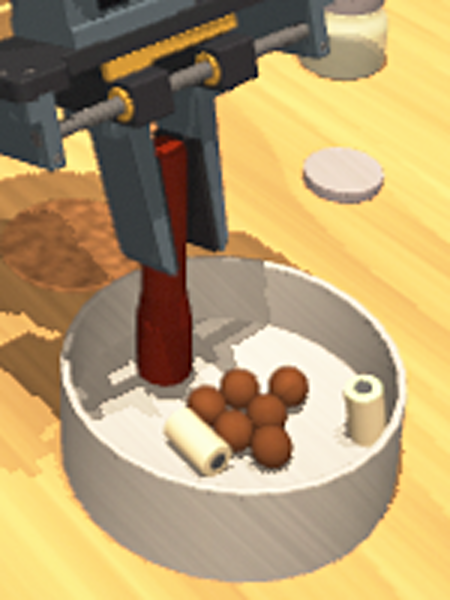

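```bash
python3 -m crank '-0.71 -0.26 -0.1 0 0 0;-1.37 -0.54 -0.2 0 0 0;-1.95 -0.92 -0.2 0 0 0;-2.44 -1.39 -0.2 0 0 0;-2.91 -1.86 -0.2 0 0 0;-3.29 -2.4 -0.2 0 0 0'
python3 -m crank '-0.28 -0.6 0 0 0 0;-0.45 -1.24 0 0 0 0;-0.51 -1.9 0 0 0 0;-0.45 -2.56 0 0 0 0;-0.28 -3.2 0 0 0 0;0 -3.8 0 0 0 0'
python3 - <<'E'
from h import *
s=r.read_camera('side');zoom(s,330,250,480,450,3,'s22');q=r.sense();print(q['position'],q['wrist_force'])
E
```

```text
t: 41.8
position: [0.4431, -0.3371, 0.092]
ee_rot: [-179.6, 17.8, 91.3]
wrist_force: [-0.2, 0.6, -1.1]
width: 0.232
t: 42.55
position: [0.4436, -0.3752, 0.0919]
ee_rot: [-179.6, 17.8, 91.3]
wrist_force: [0.2, 0.4, -1.3]
width: 0.237
[ 0.44414383 -0.37578666  0.09212733] [ 0.17999633 -0.51041415 -0.39647757]
```

View pics/s22.png

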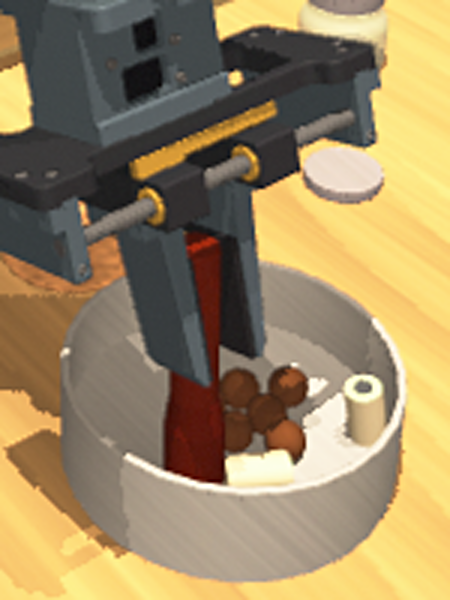

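```bash
python3 -m crank '0 0 1 0 0 0;0 0 3 0 0 0;0 0 6 0 0 0;0 0 9 0 0 0;0.5 2 10 0 0 0;1.8 6 10 0 0 0;3.4 10 10 0 0 0;5 14.5 10 0 0 0;6.4 18 9 0 0 0;6.7 18.9 7 0 0 0;6.7 18.9 5 0 0 0;6.7 18.9 4 0 0 0'
python3 -m crank '0 0 0 0 0 0;0 0 0 0 0 0'
python3 - <<'E'
from h import *
s=r.read_camera('side');zoom(s,280,160,480,440,2.1,'s23');snap('wrist','w23');q=r.sense();p=q['position'];print(p,q['wrist_force'])
def onx(u,v,x):
    o,d=ray(s,u,v);return o+d*(x-o[0])/d[0]
m=cv2.cvtColor(s['frame'],cv2.COLOR_RGB2HSV)
mask=((m[...,0]<6)|(m[...,0]>174))&(m[...,1]>150)&(m[...,2]>30)&(m[...,2]<150)
mask[:180]=0;mask[335:]=0;mask[:,:335]=0;mask[:,375:]=0
ys,xs=np.nonzero(mask);print(len(xs),xs.min(),xs.max(),ys.min(),ys.max())
pts=np.stack([xs,ys],1).astype(float);c=pts.mean(0);_,_,V=np.linalg.svd(pts-c)
a=onx(*c,p[0]);b=onx(*(c+V[0]*15),p[0]);print(a,b,np.degrees(np.arctan2((b-a)[1],-(b-a)[2])))
E
```

```text
t: 44.1
position: [0.5096, -0.1855, 0.1306]
ee_rot: [-179.5, 17.7, 91.4]
wrist_force: [0.0, -0.2, -1.2]
width: 0.235
t: 44.35
position: [0.5106, -0.1862, 0.1324]
ee_rot: [-179.6, 17.8, 91.3]
wrist_force: [-0.6, 0.2, -0.1]
width: 0.231
[ 0.51071419 -0.18611425  0.13255687] [-0.32620174  0.01432993 -0.55795512]
697 345 360 231 307
[ 0.51071419 -0.18204565  0.11005102] [ 0.51071419 -0.18127377  0.08042849] 1.4926375661423812
```

View pics/s23.png

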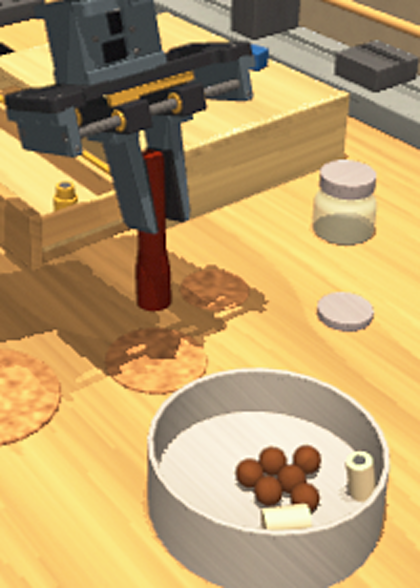

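View pics/w23.png

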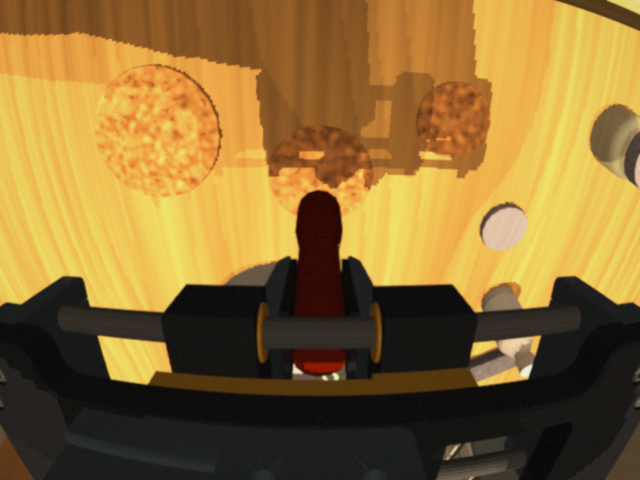

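```bash
python3 -m crank '0 0 -1 -0.02 0 0;0 0 -2.5 -0.02 0 0;0 0 -4 -0.02 0 0;0 0 -4.8 -0.02 0 0;0 0 -5.1 -0.02 0 0;0 0 -5.1 -0.02 0 0'
python3 -m crank '0 0 -0.1 0 0 0;0 0 -0.1 0 0 0'
python3 - <<'E'
from h import *
s=r.read_camera('side');zoom(s,300,220,420,380,4,'s24')
E
```

```text
t: 45.2
position: [0.5105, -0.1858, 0.0809]
ee_rot: [-179.6, 18.9, 91.3]
wrist_force: [0.4, -0.6, -1.5]
width: 0.234
t: 45.45
position: [0.5106, -0.1858, 0.0802]
ee_rot: [-179.6, 18.9, 91.3]
wrist_force: [0.3, 0.8, -1.1]
width: 0.237
```

View pics/s24.png

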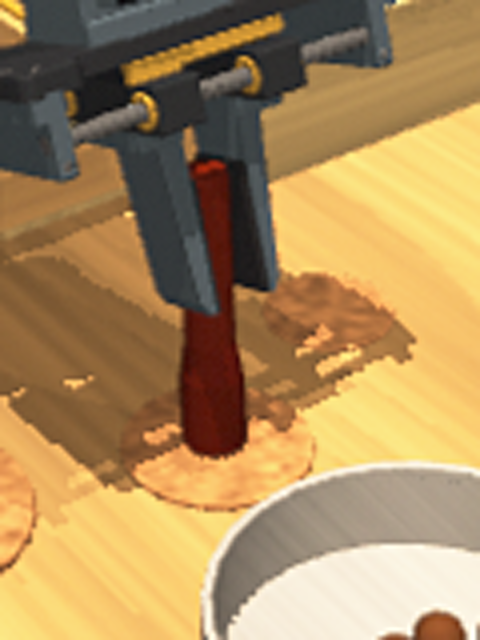

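```bash
python3 -m crank '0 0 -0.15 0 0 0;0 0 -0.15 0 0 0'; python3 -m crank '0 0 -0.1 0 0 0;0 0 -0.1 0 0 0';python3 -m crank '0 0 -0.1 0 0 0;0 0 -0.1 0 0 0'
```

```text
t: 45.75
position: [0.511, -0.1861, 0.0797]
ee_rot: [-179.6, 19.0, 91.3]
wrist_force: [-5.8, 3.6, 20.9]
width: 0.234
t: 46.0
position: [0.5112, -0.1863, 0.0795]
ee_rot: [-179.6, 19.0, 91.3]
wrist_force: [-10.0, 4.3, 34.7]
width: 0.234
t: 46.25
position: [0.5115, -0.1867, 0.0793]
ee_rot: [-179.6, 19.1, 91.3]
wrist_force: [-13.7, 5.0, 47.9]
width: 0.234
```

Foot is on the mat. Back off the pressure, then release.

```bash
python3 -m crank '0 0 0.15 0 0 0;0 0 0.25 0 0 0;0 0 0.25 0 0 0'; python3 -m crank '0 0 0 0 0 0;0 0 0 0 0 0;0 0 0 0 0 0;0 0 0 0 0 0' 0.5 20
python3 - <<'E'
from h import *
s=r.read_camera('side');zoom(s,300,220,420,380,4,'s25');q=r.sense();print(q['position'],q['wrist_force'])
E
```

```text
t: 46.62
position: [0.5108, -0.1861, 0.0796]
ee_rot: [-179.6, 18.9, 91.3]
wrist_force: [-1.4, -0.1, 10.2]
width: 0.232
t: 47.12
position: [0.5104, -0.1857, 0.0788]
ee_rot: [-179.6, 18.9, 91.3]
wrist_force: [-0.3, -0.5, 0.3]
width: 0.499
[ 0.5103962  -0.18573104  0.0788486 ] [-0.53473515  0.47401292  0.49851597]
```

View pics/s25.png

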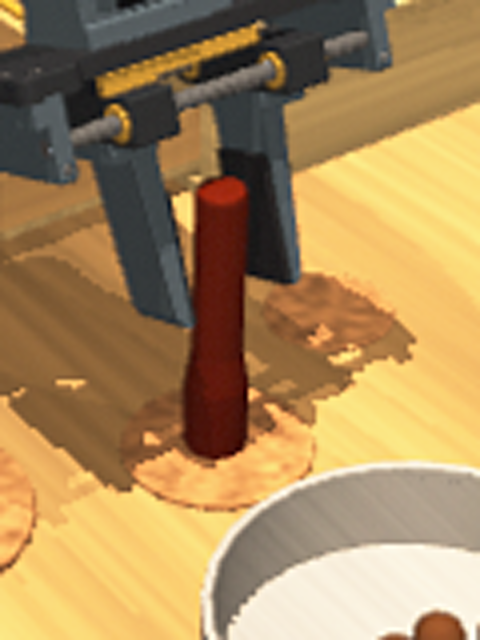

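```bash
python3 -m crank '0 0.33 1 0 0 0;0 1 3 0 0 0;0 2 6 0 0 0;0 3 9 0 0 0;0 4 12 0 0 0;0 5 15 0 0 0;0 6 18 0.1 0 0;0 8 19 0.2 0 0;0 10 19 0.3 0 0;0 12 19 0.33 0 0;0 12 19 0.33 0 0'
python3 - <<'E'
from h import *
s=r.read_camera('side');zoom(s,300,220,420,380,4,'s26');snap('wrist','w26');q=r.sense();print(q['position'],q['ee_rot'])
m=cv2.cvtColor(s['frame'],cv2.COLOR_RGB2HSV)
mask=((m[...,0]<6)|(m[...,0]>174))&(m[...,1]>150)&(m[...,2]>30)&(m[...,2]<170)
mask[:240]=0;mask[345:]=0;mask[:,:335]=0;mask[:,375:]=0
for y in range(262,334,6):
    x=np.nonzero(mask[y])[0];print(y,x.min() if len(x) else 0,x.max() if len(x) else 0)
E
```

```text
t: 48.55
position: [0.5102, -0.065, 0.2689]
ee_rot: [-180.0, 0.1, 91.3]
wrist_force: [0.0, 0.4, -0.0]
width: 0.502
[ 0.51024394 -0.06557176  0.26876779] [-1.79970879e+02  8.33018389e-02  9.13186538e+01]
262 352 352
268 348 359
274 348 359
280 348 359
286 348 359
292 348 359
298 348 359
304 348 359
310 347 360
316 347 360
322 347 360
328 346 360
```

View pics/s26.png

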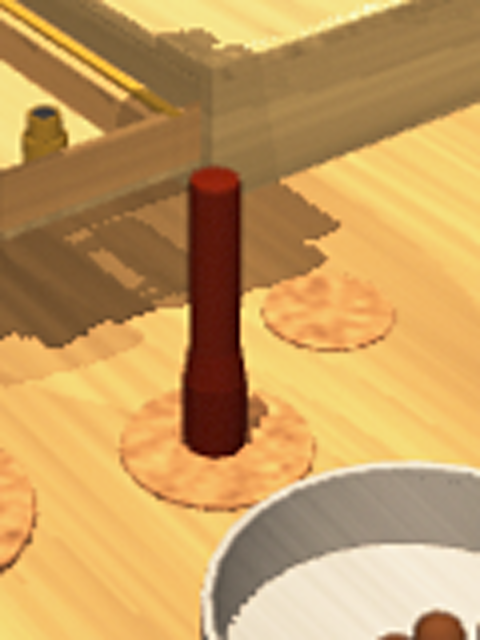

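View pics/w26.png

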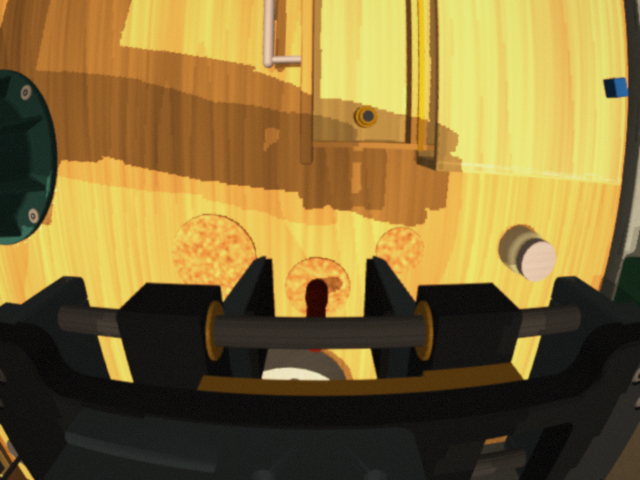

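The burnisher stands vertical on the middle mat. Now to the handle.

```bash
python3 -m crank '-1 3 0 0 0 0;-2 7 0 0 0 0;-3.5 12 0 0 0 0;-5 17 0 0 0 0;-5.8 20.4 -2 0 0 0;-5.8 20.4 -5 0 0 0;-5.8 20.4 -8 0 0 0;-5.8 20.4 -11 0 0 0;-5.8 20.4 -13 0 0 0;-5.8 20.4 -14 0 0 0;-5.8 20.4 -14 0 0 0' 0.3 20
python3 - <<'E'
from h import *
c=wr();cv2.imwrite('pics/w27.png',c['frame'][:,:,::-1]);print(r.sense()['position'])
E
```

```text
t: 50.02
position: [0.4523, 0.1382, 0.1287]
ee_rot: [-180.0, 0.0, 91.3]
wrist_force: [0.2, 0.5, 0.6]
width: 0.302
[0.45264625 0.13826986 0.12924055]
```

View pics/w27.png

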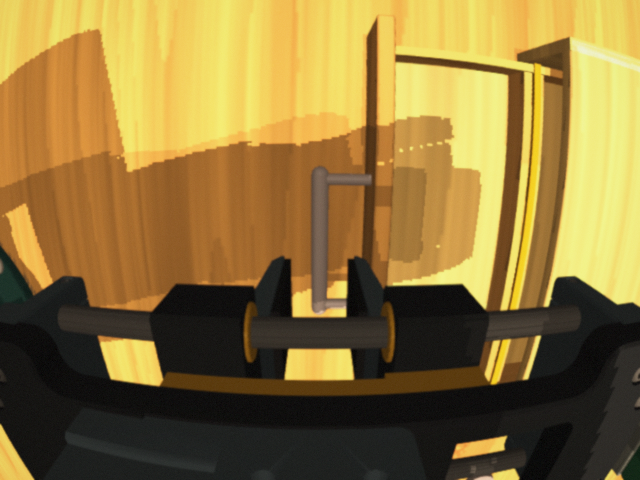

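```bash
python3 -m crank '0 0 -2.5 0 0 0;0 0 -5 0 0 0;0 0 -7.5 0 0 0;0 0 -9 0 0 0;0 0 -10 0 0 0;0 0 -10 0 0 0;0 0 -10 0 0 0'
python3 -m crank '0 0 0 0 0 0;0 0 0 0 0 0;0 0 0 0 0 0;0 0 0 0 0 0' 0 40
python3 -m crank '0.8 0.01 0 0 0 0;1.8 0.03 0 0 0 0;2.8 0.05 0 0 0 0;3.8 0.06 0 0 0 0;4.8 0.08 0 0 0 0;5.8 0.1 0 0 0 0;6.8 0.11 0 0 0 0;7.8 0.13 0 0 0 0;8.7 0.14 0 0 0 0;9.5 0.15 0 0 0 0;10.2 0.16 0 0 0 0;10.2 0.16 0 0 0 0'
python3 - <<'E'
from h import *
snap('side','s28');q=r.sense();print(q['position'],q['wrist_force'])
E
```

```text
t: 50.95
position: [0.4529, 0.1384, 0.0295]
ee_rot: [180.0, -0.0, 91.3]
wrist_force: [0.2, -0.2, 0.1]
width: 0.299
t: 51.45
position: [0.4526, 0.1383, 0.0293]
ee_rot: [180.0, -0.0, 91.2]
wrist_force: [-2.4, -0.5, 7.3]
width: 0.12
t: 52.95
position: [0.5545, 0.1399, 0.0293]
ee_rot: [-180.0, -0.0, 91.2]
wrist_force: [-3.5, -0.7, 6.7]
width: 0.125
[0.55451706 0.13988086 0.02929927] [-1.85296224  0.19393954  6.80029927]
```

View pics/s28.png

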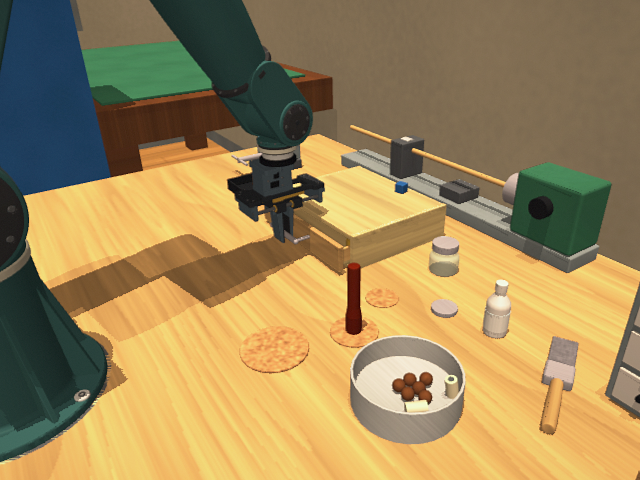

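Moving well. Push the last 1.6 cm in small steps until the stop shows in the force.

```bash
python3 -m crank '0.4 0.01 0 0 0 0;0.8 0.01 0 0 0 0;1.2 0.02 0 0 0 0;1.5 0.02 0 0 0 0;1.5 0.02 0 0 0 0'
python3 -m crank '0.1 0 0 0 0 0;0.1 0 0 0 0 0'
python3 -m crank '0.1 0 0 0 0 0;0.1 0 0 0 0 0'
```

```text
t: 53.62
position: [0.5689, 0.1401, 0.0293]
ee_rot: [-179.9, 0.0, 91.2]
wrist_force: [-6.1, -0.5, 10.2]
width: 0.122
t: 53.88
position: [0.5696, 0.1401, 0.0293]
ee_rot: [-179.9, 0.0, 91.2]
wrist_force: [-8.0, 0.8, 11.9]
width: 0.125
t: 54.12
position: [0.5706, 0.1401, 0.0293]
ee_rot: [-179.9, 0.0, 91.2]
wrist_force: [-8.1, 1.3, 12.9]
width: 0.119
```

```bash
python3 -m crank '0.1 0 0 0 0 0;0.1 0 0 0 0 0'
python3 -m crank '0.1 0 0 0 0 0;0.1 0 0 0 0 0'
```

```text
t: 54.38
position: [0.5716, 0.1401, 0.0293]
ee_rot: [-179.9, -0.0, 91.2]
wrist_force: [-8.3, 0.3, 11.8]
width: 0.118
t: 54.62
position: [0.5726, 0.1402, 0.0293]
ee_rot: [-179.9, -0.0, 91.2]
wrist_force: [-8.4, 0.8, 12.6]
width: 0.119
```

```bash
python3 -m crank '0.1 0 0 0 0 0;0.1 0 0 0 0 0'
python3 -m crank '0.1 0 0 0 0 0;0.1 0 0 0 0 0'
python3 -m crank '0.1 0 0 0 0 0;0.1 0 0 0 0 0'
```

```text
t: 54.88
position: [0.5736, 0.1402, 0.0293]
ee_rot: [-179.9, -0.0, 91.2]
wrist_force: [-8.4, 1.8, 11.8]
width: 0.125
t: 55.12
position: [0.5746, 0.1402, 0.0293]
ee_rot: [-179.9, -0.0, 91.2]
wrist_force: [-7.4, 1.8, 12.6]
width: 0.126
t: 55.38
position: [0.5756, 0.1402, 0.0293]
ee_rot: [-179.9, -0.0, 91.2]
wrist_force: [-8.2, 0.9, 11.5]
width: 0.125
```

```bash
python3 - <<'E'
from h import *
s=r.read_camera('side');zoom(s,230,170,400,280,4.6,'s29');snap('wrist','w29')
t=r.read_camera('top');zoom(t,160,190,320,290,5,'t29')
E
```

```text
(no output)
```

View pics/s29.png

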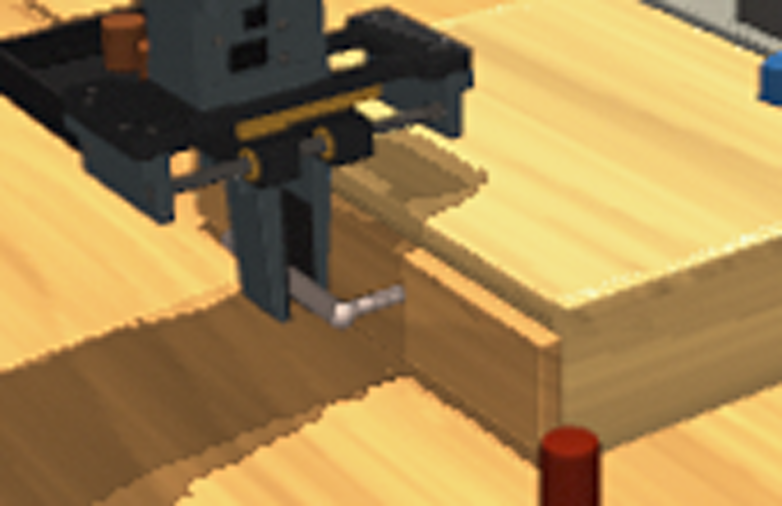

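View pics/w29.png

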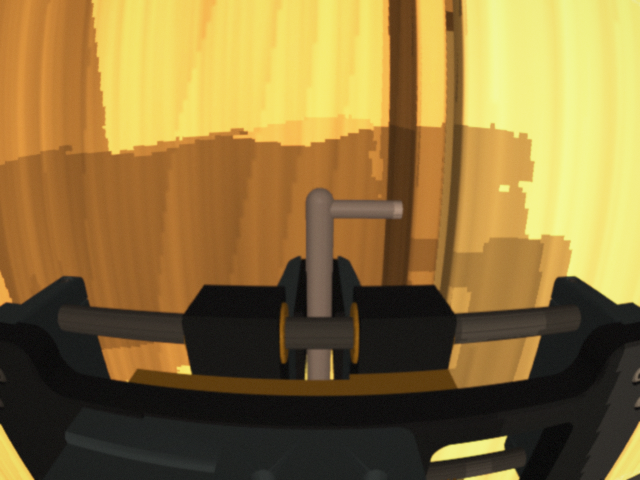

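View pics/t29.png

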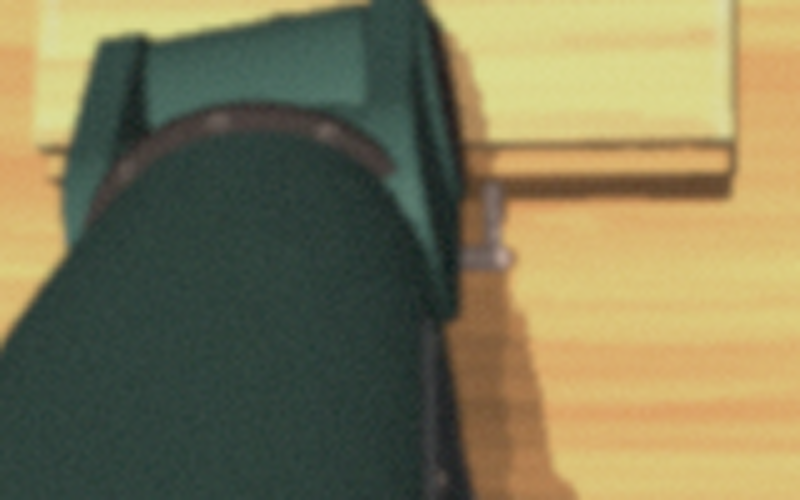

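The drawer was evidently a few mm ajar at the start, so keep pushing to the stop.

```bash
python3 -m crank '0.1 0 0 0 0 0;0.1 0 0 0 0 0'
python3 -m crank '0.1 0 0 0 0 0;0.1 0 0 0 0 0'
python3 -m crank '0.1 0 0 0 0 0;0.1 0 0 0 0 0'
```

```text
t: 55.78
position: [0.5765, 0.1402, 0.0293]
ee_rot: [-179.9, -0.0, 91.2]
wrist_force: [-9.6, 1.2, 14.0]
width: 0.122
t: 56.02
position: [0.5765, 0.1402, 0.0292]
ee_rot: [-179.8, 0.0, 91.2]
wrist_force: [-15.4, 2.3, 20.9]
width: 0.122
t: 56.28
position: [0.5765, 0.1402, 0.0292]
ee_rot: [-179.6, 0.0, 91.2]
wrist_force: [-22.6, 3.6, 26.7]
width: 0.123
```

The stop is reached at x = 0.5765. The earlier pull was therefore to 0.124, inside 0.108–0.128. Relax, release and lift clear.

```bash
python3 -m crank '-0.1 0 0 0 0 0;-0.2 0 0 0 0 0;-0.2 0 0 0 0 0'
python3 -m crank '0 0 0 0 0 0;0 0 0 0 0 0;0 0 0 0 0 0;0 0 0 0 0 0;0 0 1 0 0 0;0 0 3 0 0 0;0 0 6 0 0 0;0 0 10 0 0 0;0 0 15 0 0 0;-2 5 19 0 0 0;-6 10 22 0 0 0;-10 15 24 0 0 0' 0.28 20
python3 -m crank '-2 5 0 0 0 0;-5 10 0 0 0 0;-8 15 0 0 0 0;-11 20 0 0 0 0;-13 25 0 0 0 0;-13 25 0 0 0 0;-13 25 0 0 0 0'
python3 - <<'E'
from h import *
snap('side','s30');t=snap('top','t30');zoom(t,160,100,320,250,5,'t30z');zoom(t,330,130,500,330,3,'t30b')
E
```

```text
t: 56.65
position: [0.5765, 0.1402, 0.0293]
ee_rot: [-179.9, -0.0, 91.2]
wrist_force: [-7.5, 1.5, 12.9]
width: 0.121
t: 58.15
position: [0.4867, 0.2786, 0.2665]
ee_rot: [179.9, -0.1, 91.2]
wrist_force: [1.0, -0.6, 0.2]
width: 0.283
t: 59.02
position: [0.3574, 0.5271, 0.2644]
ee_rot: [180.0, -0.0, 91.3]
wrist_force: [0.1, 0.3, 0.6]
width: 0.282
```

View pics/s30.png

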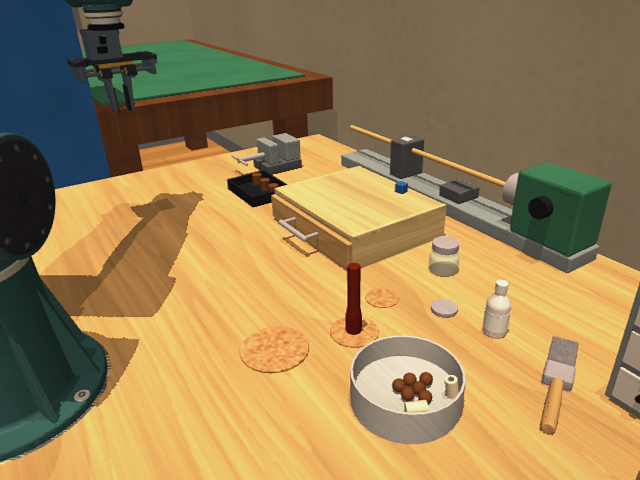

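View pics/t30z.png

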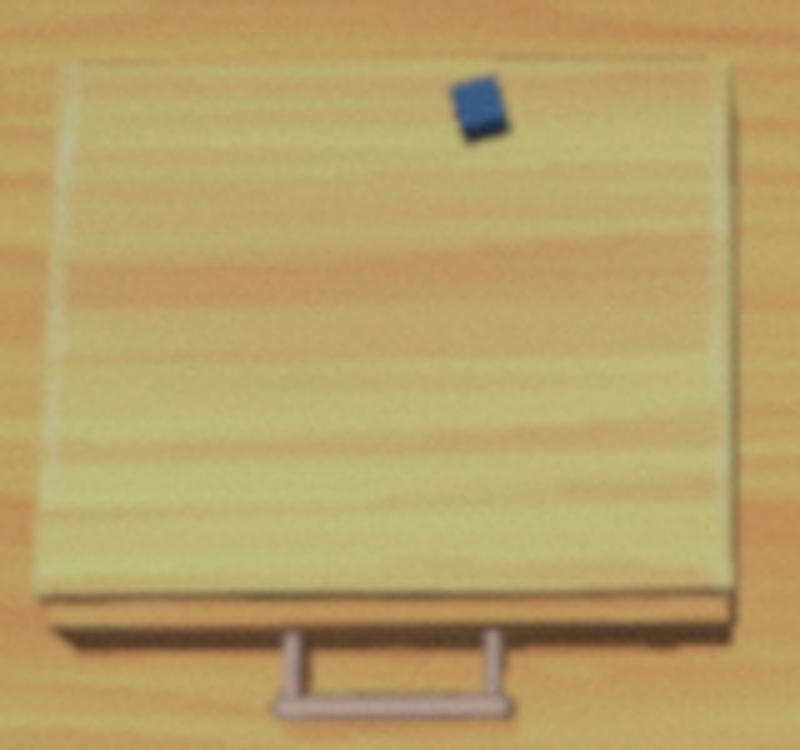

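View pics/t30b.png

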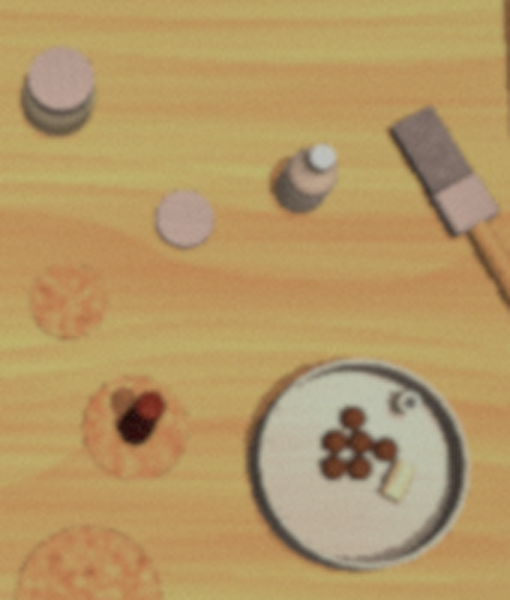

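All is in place: the drawer is shut with no gap, the six beads and two blanks are in the bowl, the burnisher is upright on the middle mat, and the bystanders are unmoved.

```bash
python3 - <<'E'
from h import *
print(r.hand_in())
E
```

```text
the job is handed in; nothing more can be done
None
```

I finished the job and handed it in at about 59 s, with one bead jam along the way during the stirring.

- **Drawer:** The drawer was about 6 mm ajar at the start. Measured from the stop I found when closing it, I had pulled it out to about 0.124 m. That is inside 0.108–0.128, but past the 0.118 I aimed for.
- **Blanks:** Only two ferrule blanks were present. Both are in the bowl, and the trimmer stayed in the drawer. I saw no blank knocked aside.
- **Stirring:** I commanded three full turns with the foot about 15 mm above the bench.
    - In the last half turn a bead jammed, tilting the burnisher about 17° in the grip, and the wrist read 61 N (the limit is 120 N).
    - I lifted, set the burnisher upright again and added a slow third of a turn, because the foot may have ridden up near the end of that half turn.
    - The clean stirring is therefore somewhere between about 2.8 and 3.3 turns.
- **Last pictures:** All six beads and both blanks are in the bowl, and the burnisher stands upright near the middle of the middle-sized mat. The drawer is fully home, with the stop felt at about 22 N and no gap visible. The glue bottle, scuffer pad and tip jar look unmoved, and the arm is clear of everything.

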